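# Set up the bauble painting stand

## Task

Set up the stand for painting the next bauble: onto its spindle put the tall spacer sleeve first, then the drip plate with its hub up, then the cradle cup with its recess up, each fully down on the one below. Then lift the silver bauble out of its cardboard roll (its metal cap is a good grip) and set it gently into the cup, cap up, without letting it fall. Leave the paint jars and the gift box where they are.

Things in the scene. Friction and masses are not known exactly. Their poses are not given: they have to be found in the camera images.
- seat (a point): Point on the axis of the fixed painting stand (dark round foot 124 mm across, 25 mm high, its flat top 90 mm across) at the top face of the foot, where the bright steel spindle begins. The spindle is vertical, 14 mm in diameter, stands 92 mm above this point and has a chamfered tip. z up.
- sleeve_center (a point): Centre (half-way up) of the wooden spacer sleeve, a plain upright tube: 40 mm outside, 19 mm bore right through, 60 mm tall, about 0.12 kg, loose on the table. Seated on the foot, this point is 30 mm above the seat point. Its z axis runs up the part's axis (vertical at the start).
- plate_center (a point): Centre (half-way up) of the steel drip plate: a flat disc 110 mm across and 4 mm thick with a hub 36 mm in diameter standing 16 mm above it (20 mm in all), 19 mm bore right through, about 0.18 kg, lying hub up. It can be gripped by the hub. On the sleeve, this point is 70 mm above the seat point. Its z axis runs up the part's axis (vertical at the start).
- cup_center (a point): Centre (half-way up) of the wooden cradle cup: a cylinder 56 mm in diameter and 38 mm tall. Its underside has a blind 19 mm bore 18 mm deep; its top has a round recess 48 mm across and 14 mm deep. About 0.12 kg, stands recess up. On the plate's hub, this point is 99 mm above the seat point. Its z axis runs up the part's axis (vertical at the start).
- bauble_ball (a point): Centre of the silver bauble's ball, 76 mm in diameter, bottom-weighted, about 0.10 kg, resting cap up in a cardboard roll, its centre about 54 mm above the table. Resting in the cup's recess, this point is about 48 mm above the cup's centre point (147 mm above the seat point).
- bauble_cap (a point): Centre of the bauble's metal cap, 48 mm above the ball's centre: a cylinder 22 mm in diameter, standing 24 mm proud of the ball, with a small thin wire loop on top (11 mm high, offers no resistance). The place to grip the bauble. Its z axis runs up the part's axis (vertical at the start).
- roll_top (a point): Centre of the top edge of the cardboard roll that holds the bauble: 60 mm outside, 48 mm inside, 25 mm high, fixed to the table.
- jar_a_mid (a point): Blue-bodied paint jar with white lid, 52 mm across, 60 mm tall; this point is half-way up its axis. A bystander to be left where it is.
- jar_b_mid (a point): Red-bodied paint jar with white lid, 52 mm across, 60 mm tall; this point is half-way up its axis. A bystander to be left where it is.
- giftbox_mid (a point): White open-sided gift box, 110 x 110 x 120 mm, standing loose to the robot's left (five like it along the table's edges are fixed); this point is half-way up its axis. A bystander to be left where it is.
Not all that is in view belongs to the job. Leave any green look-alike of the part that bears bauble_ball alone.

How it is judged (in metres and radians):
On the way, in this order (a step that is already met when the one before it is completed fails the run):
1. the sleeve is fully down on the foot, around the spindle (horizontal distance between sleeve_center and seat below 0.007 m and z of sleeve_center in the frame of seat between 0.025 and 0.034 m and angle between sleeve_center's own z axis and vertical below 0.12 rad), for 0.2 s.
2. the plate is down on the sleeve, hub up (all of step 1 and horizontal distance between plate_center and seat below 0.007 m and z of plate_center in the frame of seat between 0.065 and 0.074 m and angle between plate_center's own z axis and vertical below 0.12 rad), for 0.2 s.
3. the cup is down on the plate's hub, recess up (all of step 2 and horizontal distance between cup_center and seat below 0.007 m and z of cup_center in the frame of seat between 0.094 and 0.103 m and angle between cup_center's own z axis and vertical below 0.12 rad), for 0.2 s.
4. the bauble rests in the cup, cap up (all of step 3 and horizontal distance between bauble_ball and cup_center below 0.007 m and z of bauble_ball in the frame of seat between 0.14 and 0.154 m and angle between bauble_cap's own z axis and vertical below 0.35 rad), for 0.2 s.
At the end, for the whole second after the job is handed in: Sleeve, plate, cup stacked from the foot up, each within 7 mm of the spindle axis, 5 mm below to 4 mm above its seated height, within 0.12 rad of upright (hub, recess up); bauble in the cup: ball within 7 mm of its axis, 140-154 mm above the foot's top, cap within 0.35 rad of straight up (all of step 4); the robot touches nothing.
It fails at once if the bauble falls to the table (ball centre lower than 46 mm) (height (world z) of bauble_ball below 0.046 m).
It fails at once if the bauble is pressed hard on the cup (over 35 N) (contact force between bauble and cup above 35 N).
It fails at once if the bauble is dropped into the cup (faster than 0.5 m/s within the last 27 mm above it) (horizontal distance between bauble_ball and cup_center below 0.03 m and z of bauble_ball in the frame of cup_center between 0.03 and 0.075 m and linear speed of bauble above 0.5 m/s).
It fails at once if a paint jar or the loose gift box is moved by over 30 mm (distance of any of jar_a_mid, jar_b_mid, giftbox_mid from where it was at the start of the episode above 0.03 m).
It also fails if it takes over 72 s, if anything falls off the work surface, if the arm or the gripper's body presses on something with over 40 N, if the wrist force passes 120 N, or if a joint passes its speed limit or range.

## Robot

A 7-joint arm with a two-finger parallel gripper is mounted at the origin on the work surface. World frame = base frame: x ahead of the robot, y to its left, z up, the work surface at z = 0. Lengths are in mm, angles in rad, forces in N, time in s.
With the tool pointing down it reaches from about 425 to 1025 mm from the base axis. Payload 3.6 kg.
Tool frame: the origin (TCP) lies on the mounting face of the last link; the fingertips stand 173 mm ahead of it and the grasp point (between the pads) lies 155 mm ahead of it; z points along the fingers, x is the direction in which the jaws open and shut, and the axes are right-handed (so a half turn about z gives the same grasp; the last joint's range is limited). The gripper opens to 85 mm and grips with 20 to 120 N. Pads are 22 mm wide; open, the fingers measure 114 mm over their backs; the gripper's body (76 mm by 85 mm) begins 54 mm behind the grasp point. The pads swing forward as they close: fully open they stand 13 mm farther back than shut.
Start: joints at [1.244, 0.591, 0.048, 1.609, -0.033, 0.943, -0.034], TCP at [167.265, -705.445, 404.702] pointing down, gripper open.
Joint ranges: [-2.69, 2.69], [-0.47, 2.24], [-1.27, 1.36], [0.19, 2.51], [-1.53, 4.68], [0.08, 2.07], [-3.09, 3.09]. Speed limits (rad/s): [2.57, 2.57, 3.14, 3.14, 3.14, 3.14, 3.14].

## Interface

Orientations are given as a unit quaternion [x, y, z, w].
In Python, from station import robot gives the robot as it stands. The module is installed in compiled form; this text tells all that it offers.
- The arm moves only by the tool step_arm, never from a script. Its arguments are lists of equal length, an entry for each row: "rotation": the turn, a rotation vector about the tool's x, y, z each as a share of 6 degrees, from -1 to 1, a list of three; "xyz": the shift along the tool's x, y, z each as a share of 0.03 m, from -1 to 1, a list of three; "gripper": the opening, from -1 (shut) to 1 (fully open). In form: {"rotation": [[wx, wy, wz], ...], "xyz": [[tx, ty, tz], ...], "gripper": [gripper, ...]}. A call has 1 to 20 rows; each row shifts and turns the commanded pose from where the row before left it, along the tool's axes as they then stand; what a row does not reach is not made up. A row lasts 1/10 s, in which the tool goes at most 50 mm and 8.59 degrees, less where a joint would pass 70% of its speed; a pose out of reach is approached as far as the arm can. A call with a number of a shift or a turn outside -1 to 1 is refused whole. A call with a gripper value outside its range is refused whole. The fingers move at their own pace and stop on an object; "force" is the grip in N (left out, the last holds). Time passes only in rows, so rows that do not move let the fingers close. It gives the time, the measured TCP pose, the force and the opening at its end, in the units of the state.
- robot.get_state(): the state, without advancing time (a new reading comes with each control period).
- robot.capture(name): name is "side" or "top"; returns (picture, depth): 420x560x3 uint8, red, green, blue; 420x560 float32, mm along the optical axis (not along the pixel's ray), 0 where there is no reading.
- robot.calibration(name): a dict with "fovy" (degrees; the focal length in pixels is half the picture's height over the tangent of half this angle, whatever the lens; pixels are square), "cx", "cy" (the principal point, pixels), "extrinsics" (4x4, takes a point from world to camera coordinates). Camera axes: x right, y up, looking along -z (the intrinsics and any distortion apply to the point x, -y, -z); pixel columns grow to the right and rows downward; lengths in mm; the calibration is good to about 2 mm. A picture is of the moment at which its call begins. calibration takes no time and is no camera call.
- robot.finish_job(): hands the job in, once; it reports no verdict.
The state is a dict: "time_s": time; "joint_positions": joint angles; "qd": joint speeds; "joint_efforts": joint torques, N m; "ee_pos": TCP position; "eef_rot": TCP orientation; "ft_force": force on the tool from outside, world axes, zero at the start; "ft_torque": the same for the moment, N m; "width": finger opening in mm.
Only numpy, scipy, OpenCV 4.12 (cv2) and the standard library are available. Lean on these libraries where they do the work, as an engineer would, in place of code of your own. Each camera call takes 0.05 s, during which the arm holds its last target.

## Working session

There is one attempt and no reset: what is moved stays moved. The work goes in short steps, Python scripts to look and compute and a tool call to move; the robot and the scene stay as the last step left them, time stands still between calls to the robot, and variables do not carry over. Pictures are saved under pics/ and viewed, and the job is handed in when it is done.

Besides the shell and the picture viewer there is one more tool, called as a command line: name --argument value ..., lists and objects as JSON in quotes. step_arm: Moves the arm, as the interface text tells. Shift numbers are shares of 0.03 m and turn numbers shares of 6 degrees, none past 1 either way. Its arguments: {"type":"object","properties":{"rotation":{"type":"array","items":{"type":"array","items":{"type":"number","minimum":-1,"maximum":1}}},"xyz":{"type":"array","items":{"type":"array","items":{"type":"number","minimum":-1,"maximum":1}}},"gripper":{"type":"array","items":{"type":"number"}},"force":{"type":"number"}},"required":["rotation","xyz","gripper"]}

```bash
ls; mkdir -p pics; python3 - <<'E'
from station import robot
import cv2,numpy as np
s=robot.get_state()
for k,v in s.items(): print(k,v)
for n in("side","top"):
    c=robot.calibration(n); print(n,c)
    im,d=robot.capture(n)
    cv2.imwrite(f"pics/{n}0.png",im[:,:,::-1]); np.save(f"{n}0.npy",d); print(d.min(),d.max())
E
```

```text
pics
time_s 0.0
joint_positions [ 1.24448365  0.59211449  0.04829107  1.6098563  -0.03331002  0.94269437
 -0.03368311]
qd [-8.84761246e-04  6.22732270e-04  4.64135657e-05  1.08944625e-03
  8.08377572e-04 -1.13431773e-03  4.56276917e-04]
joint_efforts [-8.09157282e-04 -5.48684764e+01  1.54621169e+00 -1.98123497e+01
  9.22688632e-03  8.68401403e-03 -1.33492637e-05]
ee_pos [ 167.19730441 -704.9941529   403.53088616]
eef_rot [ 7.84477185e-01 -6.20156642e-01 -9.23952484e-04 -6.57272363e-04]
ft_force [ 0.63634779 -0.67033853  0.38684787]
ft_torque [-0.02490904 -0.01254898  0.027136  ]
width 85.54255945811501
side {'fovy': 45.69141259359055, 'cx': 278.1736070841801, 'cy': 209.57730447331357, 'extrinsics': array([[-9.93603437e-01, -1.12429168e-01, -1.05778852e-02,
         5.67853045e+02],
       [ 7.20344609e-02, -7.03164136e-01,  7.07369235e-01,
        -5.34558931e+01],
       [-8.69669238e-02,  7.02082531e-01,  7.06765077e-01,
        -1.15146112e+03],
       [ 0.00000000e+00,  0.00000000e+00,  0.00000000e+00,
         1.00000000e+00]])}
0.0 3450.305
top {'fovy': 51.09768864946845, 'cx': 276.77620154546855, 'cy': 207.7223357812755, 'extrinsics': array([[-1.10155293e-02, -9.99799293e-01,  1.67341583e-02,
         7.89254522e+01],
       [ 9.97805937e-01, -9.89788662e-03,  6.54625372e-02,
        -5.52624591e+02],
       [-6.52837656e-02,  1.74185470e-02,  9.97714701e-01,
        -1.09123070e+03],
       [ 0.00000000e+00,  0.00000000e+00,  0.00000000e+00,
         1.00000000e+00]])}
0.0 1972.7289
```

View pics/side0.png

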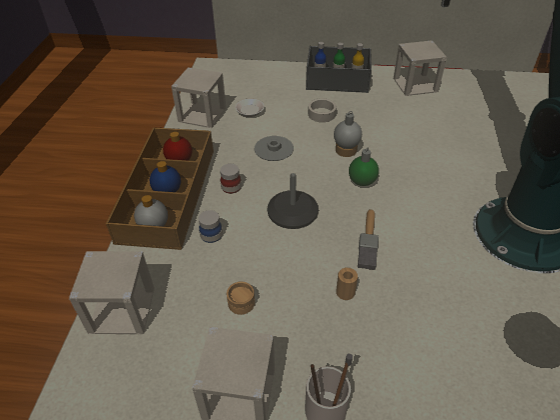

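View pics/top0.png

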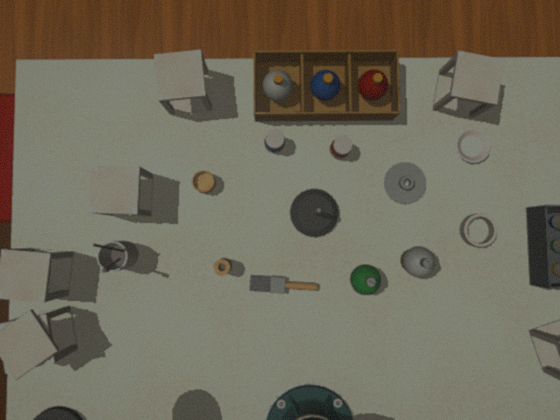

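The side view shows the stand (292,205), plate (274,147), bauble in its roll (347,133), green look-alike (363,168), sleeve (346,283), cup (240,296) and jars (230,178) and (210,226). In the top view they are: stand (315,212), plate (405,182), bauble (418,262), sleeve (222,267), cup (204,182).

```bash
cat > h.py <<'E'
import numpy as np,cv2
from station import robot
def pts(n,d):
    c=robot.calibration(n); f=210/np.tan(np.radians(c["fovy"]/2))
    v,u=np.mgrid[0:420,0:560].astype(float)
    P=np.stack([(u-c["cx"])/f*d,-(v-c["cy"])/f*d,-d],-1)
    E=c["extrinsics"]
    W=(P-E[:3,3])@E[:3,:3]
    W[d<=0]=np.nan
    return W
def proj(n,p):
    c=robot.calibration(n); f=210/np.tan(np.radians(c["fovy"]/2)); E=c["extrinsics"]
    q=E[:3,:3]@np.asarray(p,float)+E[:3,3]
    return c["cx"]+f*q[0]/-q[2], c["cy"]-f*q[1]/-q[2]
E
python3 - <<'E'
from h import *
for n,L in(("side",[("tab",300,260),("tab",450,150),("tab",150,330),("tab",430,340)]),("top",[("tab",300,330),("tab",60,180),("tab",500,360),("tab",450,120),("tab",260,230)])):
    W=pts(n,np.load(n+"0.npy"))
    for l,u,v in L: print(n,l,u,v,np.nanmedian(W[v-3:v+4,u-3:u+4].reshape(-1,3),0).round(1))
def cl(n,name,u,v,r,zlo,zhi):
    W=pts(n,np.load(n+"0.npy"))[v-r:v+r+1,u-r:u+r+1].reshape(-1,3)
    m=(W[:,2]>zlo)&(W[:,2]<zhi); P=W[m]
    if len(P)<5: print(n,name,len(P));return
    print(n,name,len(P),"mid",((np.percentile(P,2,0)+np.percentile(P,98,0))/2).round(1),"mean",P.mean(0).round(1),"ext",(np.percentile(P,98,0)-np.percentile(P,2,0)).round(1))
for name,s,t,r,zl,zh in[("foottop",(292,205),(315,212),32,18,32),("spindle",(292,190),(320,211),20,60,135),("sleeve",(346,283),(222,267),18,50,75),("platedisc",(274,147),(405,182),24,-3,10),("hub",(274,147),(405,182),24,13,30),("cup",(240,296),(204,182),20,30,50),("ball",(347,133),(418,262),22,20,90),("cap",(348,118),(425,262),14,98,120),("jarA",(210,226),(275,142),16,50,70),("jarB",(230,178),(342,147),16,50,70),("green",(363,168),(366,279),20,20,120),("gift",(235,365),(119,188),40,100,130)]:
    cl("side",name,*s,r,zl,zh); cl("top",name,*t,r,zl,zh)
E
```

```text
side tab 300 260 [5.077e+02 1.348e+02 2.000e-01]
side tab 450 150 [ 130.3 -295.5    0.7]
side tab 150 330 [ 7.868e+02  3.405e+02 -5.000e-01]
side tab 430 340 [243.3 305.9   0.4]
top tab 300 330 [244.9  17.6  -1.4]
top tab 60 180 [631.3 626.   -1.5]
top tab 500 360 [ 162.3 -487.    -1.6]
top tab 450 120 [ 7.802e+02 -3.828e+02 -7.000e-01]
top tab 260 230 [498.  116.3  -1.2]
side foottop 976 mid [537.6 -13.2  23.3] mean [537.2  -9.4  24. ] ext [95.6 88.6  9.7]
top foottop 1244 mid [541.6 -21.2  23.2] mean [541.4 -20.1  23.1] ext [95.5 92.8  9.3]
side spindle 127 mid [538.6 -15.9  89.5] mean [538.7 -14.4  91.7] ext [13.4 11.5 56.7]
top spindle 42 mid [541.8 -20.7  95.9] mean [541.4 -19.  105.4] ext [12.4 13.9 45.5]
side sleeve 270 mid [407.2 212.7  56.7] mean [407.2 213.9  58.4] ext [37.1 35.7 12.2]
top sleeve 165 mid [410.5 208.3  57.6] mean [410.3 208.4  58.1] ext [35.7 35.6  8.7]
side platedisc 2176 mid [ 615.  -266.6    2. ] mean [ 612.7 -260.3    1.2] ext [138.6 210.5   9.4]
top platedisc 2059 mid [ 618.7 -259.5    2. ] mean [ 618.2 -258.5    1.5] ext [121.7 121.7   9.6]
side hub 88
[... 679 characters left out ...]
9 18.7]
side jarA 293 mid [717.6  81.6  56.5] mean [717.5  83.9  58.4] ext [41.5 43.5 11.3]
top jarA 281 mid [721.5  78.3  58.7] mean [721.5  78.6  58.8] ext [42.  40.4  7.8]
side jarB 229 mid [701.5 -84.5  56.8] mean [701.2 -82.2  58.3] ext [41.7 41.5 11.7]
top jarB 283 mid [705.4 -88.7  58.5] mean [705.5 -88.4  58.6] ext [42.  41.1  8.8]
side green 804 mid [ 374.2 -171.7   61.5] mean [ 374.  -126.4   57.7] ext [ 70.3 139.3  78.3]
top green 762 mid [ 375.9 -138.5   69.7] mean [ 376.8 -135.6   64.4] ext [66.4 64.8 61.1]
side gift 4590 mid [590.  451.2 116. ] mean [589.4 454.8 119.2] ext [106.2 108.2  12.5]
top gift 2397 mid [593.5 446.3 117.5] mean [593.4 445.8 118.3] ext [105.8 107.7   9.4]
```

```bash
python3 - <<'E'
import cv2,numpy as np
a=cv2.imread("pics/top0.png")[140:300,180:450]; cv2.imwrite("pics/topz.png",cv2.resize(a,None,fx=2.9,fy=2.9,interpolation=cv2.INTER_CUBIC))
a=cv2.imread("pics/side0.png")[90:330,190:420]; cv2.imwrite("pics/sidez.png",cv2.resize(a,None,fx=2.4,fy=2.4,interpolation=cv2.INTER_CUBIC))
E
```

```text
(no output)
```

View pics/topz.png

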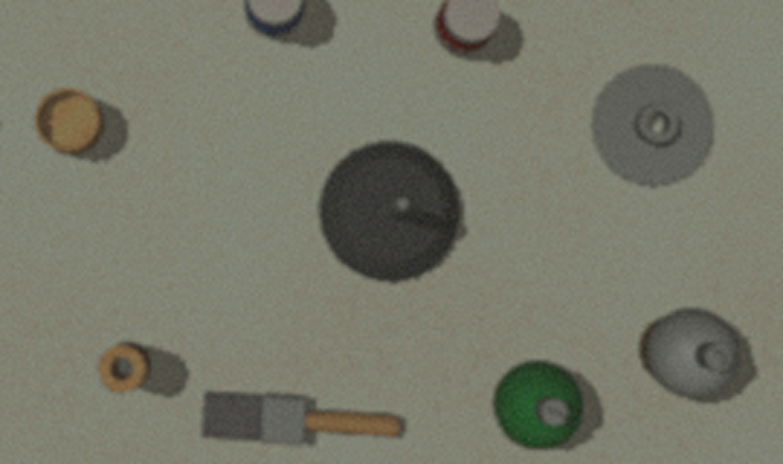

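View pics/sidez.png

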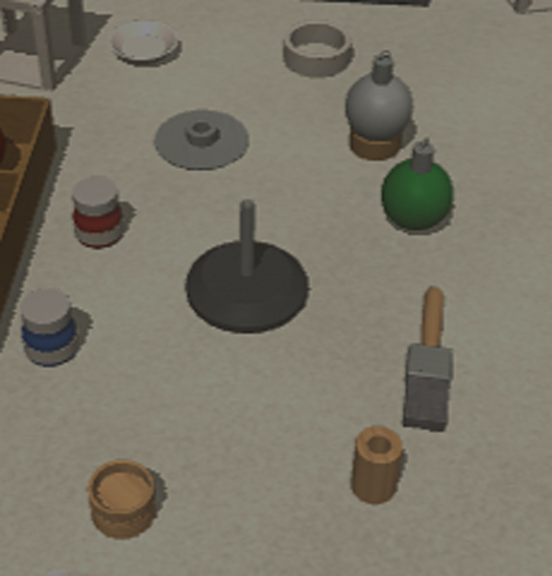

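step_arm --rotation '[[0, 0, 1], [0, 0, 1], [0, 0, 0.225], [0, 0, 0], [0, 0, 0], [0, 0, 0], [0, 0, 0], [0, 0, 0], [0, 0, 0], [0, 0, 0], [0, 0, 0], [0, 0, 0], [0, 0, 0], [0, 0, 0], [0, 0, 0], [0, 0, 0], [0, 0, 0], [0, 0, 0], [0, 0, 0], [0, 0, 0]]' --xyz '[[0, 0, 0], [0, 0, 0], [0, 0, 0], [-1, -1, 0], [-1, -1, 0], [-1, -1, 0], [-1, -1, 0], [-1, -1, 0], [-1, -1, 0], [-1, -1, 0], [-1, -1, 0], [-1, -1, 0], [-1, -1, 0], [-1, -1, 0], [-1, 0, 0], [-1, 0, 0], [-1, 0, 0], [-1, 0, 0], [-1, 0, 0], [-1, 0, 0]]' --gripper '[1, 1, 1, 1, 1, 1, 1, 1, 1, 1, 1, 1, 1, 1, 1, 1, 1, 1, 1, 1]' --force 40

```text
time_s: 2.1
ee_pos: [497.1, -194.2, 404.6]
eef_rot: [0.708, -0.707, -0.0, 0.0]
ft_force: [0.6, 0.2, 0.8]
width: 85.4
```

step_arm --rotation '[[0, 0, 0], [0, 0, 0], [0, 0, 0], [0, 0, 0], [0, 0, 0], [0, 0, 0], [0, 0, 0], [0, 0, 0], [0, 0, 0], [0, 0, 0], [0, 0, 0], [0, 0, 0], [0, 0, 0], [0, 0, 0], [0, 0, 0], [0, 0, 0]]' --xyz '[[-1, 0, 0], [-1, 0, 0], [-1, 0, 0], [-1, 0, 0], [-1, 0, 0], [-1, 0, 0], [-1, 0, 0], [-1, 0, 0.5], [-1, 0, 0.5], [-1, 0.4, 0.5], [-1, 0.5, 0.5], [-1, 0.5, 0.5], [-1, 0.5, 0.5], [-0.5, 0.5, 0.5], [0, 0.56, 0.3], [0, 0, 0]]' --gripper '[1, 1, 1, 1, 1, 1, 1, 1, 1, 1, 1, 1, 1, 1, 1, 1]'

```text
time_s: 3.7
ee_pos: [405.9, 209.7, 289.4]
eef_rot: [0.709, -0.705, -0.001, 0.003]
ft_force: [0.7, -0.9, -0.4]
width: 85.5
```

```bash
cat > look.py <<'E'
import sys
from h import *
tag=sys.argv[1]; n=sys.argv[2]; cx,cy,r=map(int,sys.argv[3:6])
im,d=robot.capture(n); np.save(f"{n}{tag}.npy",d); im=im[:,:,::-1].copy(); cv2.imwrite(f"pics/{n}{tag}_full.png",im)
a=im[max(cy-r,0):cy+r,max(cx-r,0):cx+r]; k=580/a.shape[0]
cv2.imwrite(f"pics/{n}{tag}.png",cv2.resize(a,None,fx=k,fy=k,interpolation=cv2.INTER_CUBIC)[:, :800])
s=robot.get_state(); print(s["time_s"],s["ee_pos"],s["eef_rot"],s["width"],s["ft_force"])
print("grasp proj",proj(n,s["ee_pos"]-[0,0,155]))
E
python3 look.py 1 side 346 240 90; python3 look.py 1 top 222 240 90
```

```text
3.75 [407.74840968 209.52330695 290.24816928] [ 7.07993978e-01 -7.06217463e-01 -2.83112989e-04  1.15808973e-03] 85.71531421534533 [ 1.10117508 -1.04799106  0.7146338 ]
grasp proj (np.float64(350.87862546846003), np.float64(249.56175369147977))
3.8 [408.98702685 209.45452179 290.83328638] [ 7.07352508e-01 -7.06860936e-01  1.57207739e-04 -1.50524017e-04] 85.42001006978174 [-0.09206918 -0.39553119 -0.09865226]
grasp proj (np.float64(217.2060519276097), np.float64(269.5353069819392))
```

View pics/side1.png

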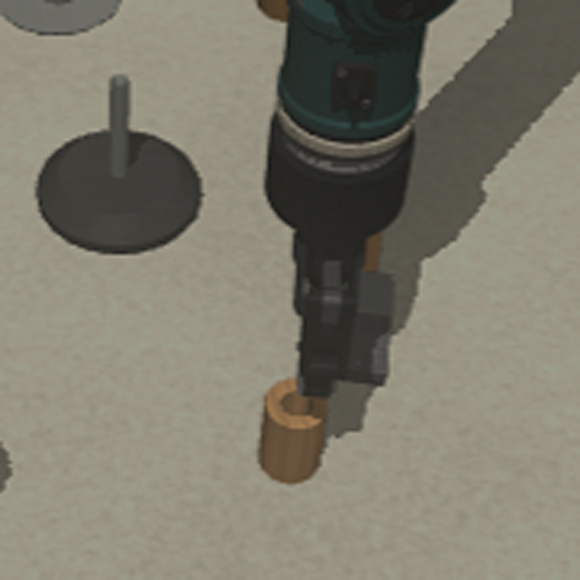

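View pics/top1.png

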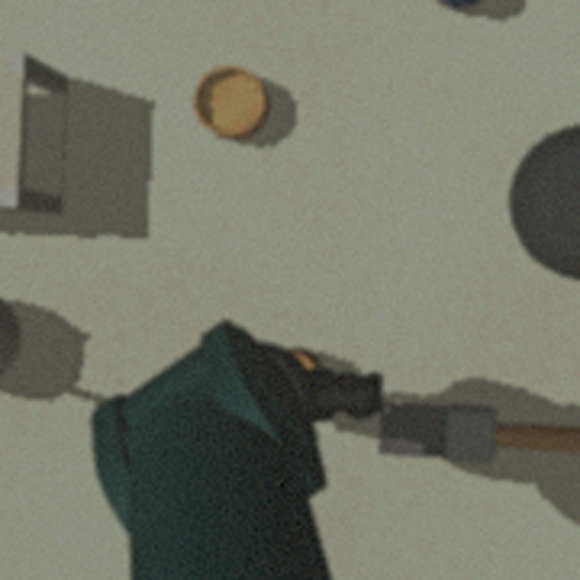

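The gripper hangs above the sleeve: its near finger ends about full side pixel (355,270), and the sleeve sits at (346,283). I'll measure the finger in the depth picture.

```bash
python3 - <<'E'
from h import *
for n in("side","top"):
    W=pts(n,np.load(n+"1.npy")).reshape(-1,3)
    m=(abs(W[:,0]-408)<60)&(abs(W[:,1]-210)<80)&(W[:,2]>85)&(W[:,2]<200)
    P=W[m]
    for lo in range(85,200,10):
        q=P[(P[:,2]>=lo)&(P[:,2]<lo+10)]
        if len(q)>3: print(n,lo,len(q),np.percentile(q,[3,97],0).round(0).tolist(),q.min(0).round(1))
E
```

```text
side 125 6 [[392.0, 258.0, 129.0], [412.0, 260.0, 134.0]] [392.2 258.1 128.3]
side 135 36 [[393.0, 258.0, 136.0], [413.0, 267.0, 144.0]] [391.4 257.7 135.7]
side 145 29 [[394.0, 256.0, 145.0], [413.0, 268.0, 155.0]] [392.2 254.4 145.1]
side 155 5 [[397.0, 267.0, 156.0], [407.0, 268.0, 157.0]] [396.5 267.1 155.6]
side 175 81 [[392.0, 253.0, 178.0], [416.0, 286.0, 185.0]] [390.7 248.7 176.7]
side 185 68 [[392.0, 250.0, 185.0], [418.0, 286.0, 194.0]] [386.4 249.3 185. ]
side 195 34 [[387.0, 237.0, 195.0], [420.0, 284.0, 199.0]] [386.6 233.9 195.2]
top 175 27 [[398.0, 134.0, 176.0], [421.0, 162.0, 185.0]] [397.7 134.4 175.7]
top 185 37 [[395.0, 136.0, 185.0], [422.0, 176.0, 194.0]] [392.9 135.9 185.1]
top 195 20 [[392.0, 154.0, 195.0], [425.0, 174.0, 200.0]] [391.6 136.  195.3]
```

step_arm --rotation '[[0, 0, 0], [0, 0, 0], [0, 0, 0], [0, 0, 0], [0, 0, 0], [0, 0, 0], [0, 0, 0], [0, 0, 0], [0, 0, 0], [0, 0, 0]]' --xyz '[[0, -0.04, 0.8], [0, 0, 0.8], [0, 0, 0.8], [0, 0, 0.52], [0, 0, 0], [0, 0, 0], [0, 0, 0], [0, 0, 0], [0, 0, 0], [0, 0, 0]]' --gripper '[1, 1, 1, 1, 1, -1, -1, -1, -1, -1]' --force 40

```text
time_s: 4.8
ee_pos: [410.3, 209.6, 204.3]
eef_rot: [-0.707, 0.707, -0.0, 0.001]
ft_force: [-0.1, 0.0, 6.2]
width: 39.2
```

```bash
python3 look.py 2 side 346 240 90; python3 - <<'E'
from h import *
W=pts("side",np.load("side2.npy")).reshape(-1,3)
m=(abs(W[:,0]-408)<60)&(abs(W[:,1]-210)<80)&(W[:,2]>5)&(W[:,2]<120)
P=W[m]
for lo in range(5,120,6):
        q=P[(P[:,2]>=lo)&(P[:,2]<lo+6)]
        if len(q)>3: print(lo,len(q),np.percentile(q,[3,97],0).round(0).tolist())
E
```

```text
4.85 [410.29416058 209.59154639 204.33870024] [-7.06897239e-01  7.07315216e-01 -3.75214694e-04  1.15653459e-03] 39.47170353033239 [-0.21647263 -0.59834596  6.57059176]
grasp proj (np.float64(345.66653100959707), np.float64(277.2090354459036))
5 72 [[350.0, 144.0, 5.0], [425.0, 233.0, 11.0]]
11 77 [[351.0, 132.0, 11.0], [421.0, 231.0, 17.0]]
17 89 [[349.0, 131.0, 17.0], [423.0, 231.0, 22.0]]
23 15 [[390.0, 216.0, 23.0], [426.0, 229.0, 29.0]]
29 15 [[389.0, 209.0, 30.0], [426.0, 227.0, 35.0]]
35 16 [[388.0, 217.0, 36.0], [425.0, 241.0, 40.0]]
41 25 [[399.0, 219.0, 41.0], [425.0, 244.0, 46.0]]
47 25 [[388.0, 216.0, 47.0], [426.0, 245.0, 52.0]]
53 24 [[403.0, 199.0, 54.0], [426.0, 246.0, 59.0]]
59 18 [[412.0, 208.0, 59.0], [425.0, 235.0, 62.0]]
77 12 [[397.0, 239.0, 79.0], [421.0, 262.0, 83.0]]
83 31 [[399.0, 237.0, 83.0], [421.0, 264.0, 88.0]]
89 9 [[398.0, 244.0, 89.0], [420.0, 266.0, 94.0]]
95 36 [[393.0, 228.0, 96.0], [425.0, 268.0, 101.0]]
101 53 [[393.0, 229.0, 101.0], [423.0, 270.0, 107.0]]
107 38 [[392.0, 235.0, 107.0], [423.0, 272.0, 113.0]]
113 32 [[392.0, 231.0, 113.0], [424.0, 274.0, 119.0]]
119 7 [[414.0, 224.0, 119.0], [422.0, 268.0, 120.0]]
```

View pics/side2.png

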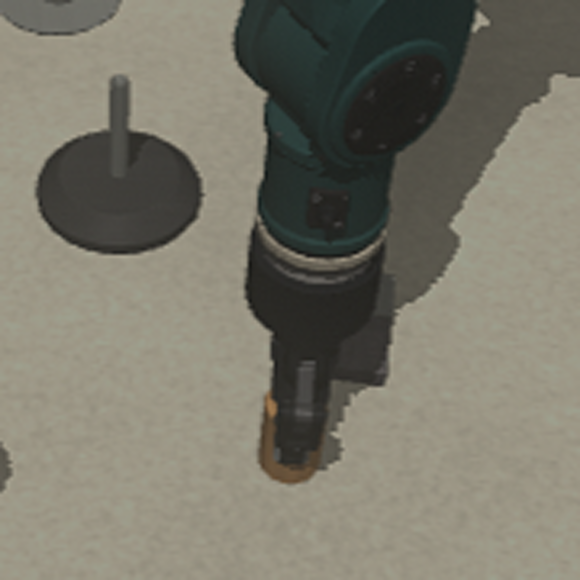

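step_arm --rotation '[[0, 0, 0], [0, 0, 0], [0, 0, 0], [0, 0, 0], [0, 0, 0], [0, 0, 0], [0, 0, 0], [0, 0, 0], [0, 0, 0], [0, 0, 0], [0, 0, 0], [0, 0, 0], [0, 0, 0], [0, 0, 0], [0, 0, 0], [0, 0, 0]]' --xyz '[[0, 0, -0.5], [0, 0, -0.9], [0, 0, -0.9], [0, 0, -0.9], [0, 0, -0.9], [0.5, -0.3, -0.567], [1, -0.6, 0], [1, -0.6, 0], [1, -0.6, 0], [1, -0.6, 0], [1, -0.6, 0], [1, -0.6, 0], [0.8, -0.4, 0], [0.33, -0.067, 0], [0, 0, 0], [0, 0, 0]]' --gripper '[-1, -1, -1, -1, -1, -1, -1, -1, -1, -1, -1, -1, -1, -1, -1, -1]'

```text
time_s: 6.45
ee_pos: [539.8, -18.2, 343.0]
eef_rot: [0.708, -0.707, -0.001, 0.0]
ft_force: [-0.6, 0.3, -2.1]
width: 39.3
```

```bash
python3 look.py 3 side 292 170 90; python3 look.py 3 top 315 212 90; python3 - <<'E'
from h import *
W=pts("side",np.load("side3.npy")).reshape(-1,3)
m=(abs(W[:,0]-540)<60)&(abs(W[:,1]+19)<80)&(W[:,2]>35)&(W[:,2]<230)
P=W[m]
for lo in range(35,230,6):
        q=P[(P[:,2]>=lo)&(P[:,2]<lo+6)]
        if len(q)>3: print(lo,len(q),np.percentile(q,[3,97],0).round(1).tolist())
E
```

```text
6.5 [539.85230479 -17.65983791 343.0582785 ] [ 7.07906975e-01 -7.06305222e-01 -8.03813707e-04  3.18185044e-05] 39.04169667438549 [-0.61960765  0.6995685  -2.01624409]
grasp proj (np.float64(292.71726085325116), np.float64(149.05544526801782))
6.55 [539.95392341 -17.47109838 343.05098574] [ 7.08114895e-01 -7.06096850e-01 -7.30524486e-04  1.54170999e-05] 38.930958090271616 [ 0.55339608  0.25909286 -1.32586627]
grasp proj (np.float64(320.55547220322296), np.float64(208.3641770340782))
35 12 [[532.6, -16.5, 35.8], [544.7, -11.2, 40.4]]
41 12 [[533.4, -18.4, 42.2], [544.9, -10.5, 46.7]]
47 12 [[532.8, -16.4, 47.7], [544.0, -11.2, 52.6]]
53 8 [[532.9, -16.1, 54.2], [544.2, -12.5, 58.6]]
59 13 [[533.7, -15.7, 59.1], [544.8, -12.8, 64.3]]
65 12 [[533.1, -18.0, 66.0], [545.0, -12.0, 70.8]]
71 9 [[533.3, -18.5, 71.6], [545.1, -9.9, 75.9]]
77 14 [[533.3, -18.3, 79.0], [544.9, -9.6, 82.4]]
83 8 [[535.5, -17.2, 83.4], [545.1, -11.0, 87.4]]
89 13 [[533.3, -18.1, 89.5], [545.2, -10.7, 94.8]]
95 12 [[533.3, -18.1, 95.3], [545.2, -10.5, 100.4]]
101 14 [[532.4, -19.5, 101.5], [545.3, -9.8, 106.1]]
107
[... 185 characters left out ...]
], [551.0, 3.9, 148.4]]
149 37 [[516.6, -11.2, 149.7], [553.2, 3.7, 154.6]]
155 35 [[516.7, -13.1, 155.2], [553.4, 3.2, 160.8]]
161 31 [[518.2, -9.7, 161.1], [553.5, 4.5, 166.8]]
167 26 [[516.6, -12.2, 167.2], [551.7, 9.8, 172.7]]
173 28 [[516.9, -11.5, 173.6], [553.2, 14.6, 178.9]]
179 35 [[517.3, -13.2, 179.1], [553.2, 16.3, 184.8]]
185 37 [[517.3, -12.0, 185.2], [550.8, 18.2, 190.7]]
191 38 [[517.5, -32.8, 191.4], [547.0, 17.1, 196.7]]
197 50 [[517.6, -27.0, 197.3], [544.1, 19.5, 201.6]]
203 4 [[532.3, 16.3, 204.1], [542.4, 18.1, 206.0]]
215 9 [[524.3, 9.9, 216.9], [548.7, 34.7, 220.6]]
221 41 [[525.0, 16.2, 221.7], [547.1, 37.6, 226.9]]
227 14 [[525.9, 17.0, 227.1], [549.0, 37.3, 229.9]]
```

View pics/side3.png

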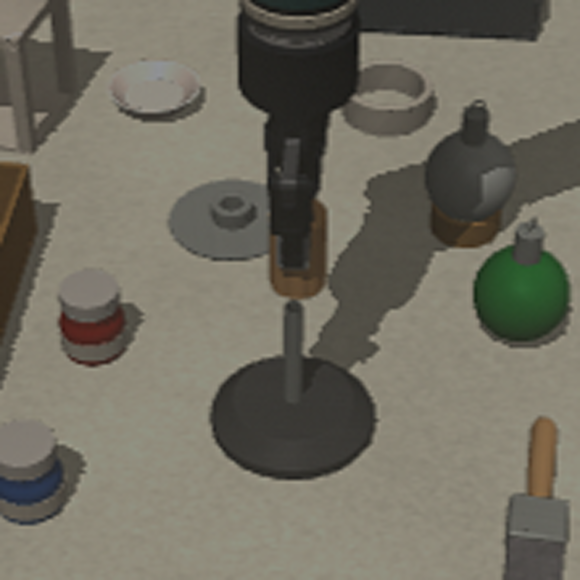

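View pics/top3.png

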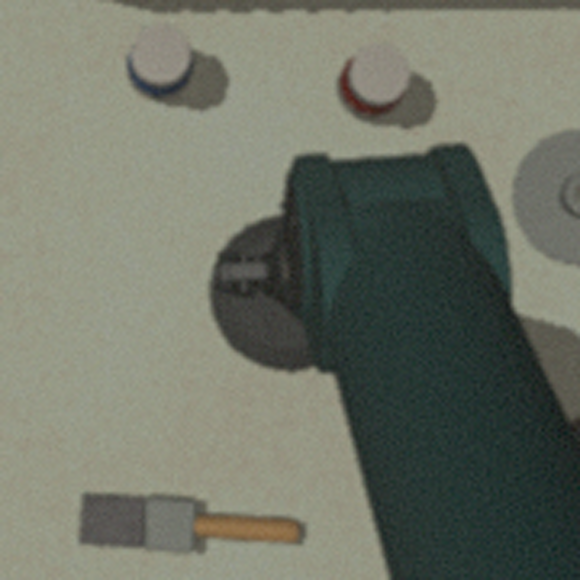

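The sleeve's bottom (side crop 298,290) stands about 4 mm to the -x side of the spindle (292,300). I'll correct that and look again.

step_arm --rotation '[[0, 0, 0], [0, 0, 0], [0, 0, 0]]' --xyz '[[0.03, -0.123, 0.5], [0, 0, 0], [0, 0, 0]]' --gripper '[-1, -1, -1]'

```text
time_s: 6.85
ee_pos: [544.2, -19.7, 327.2]
eef_rot: [0.707, -0.707, -0.001, 0.001]
ft_force: [-0.4, -0.2, -0.7]
width: 39.0
```

```bash
cat > cmp.py <<'E'
import sys
from h import *
f,x0,y0=sys.argv[1],float(sys.argv[2]),float(sys.argv[3])
W=pts("side",np.load(f)).reshape(-1,3)
for a in sys.argv[4:]:
    lo,hi,r=map(float,a.split(","))
    m=(abs(W[:,0]-x0)<r)&(abs(W[:,1]-y0)<r)&(W[:,2]>lo)&(W[:,2]<hi); q=W[m]
    p=np.percentile(q,[1,99],0); print(a,len(q),"xmid",((p[0]+p[1])/2)[0].round(1),"xext",(p[1]-p[0])[0].round(1),"y",p[:,1].round(1),"z",p[:,2].round(1))
E
python3 look.py 4 side 292 170 90; python3 cmp.py side4.npy 540 -18 35,110,30 130,165,30 195,230,60
```

```text
6.9 [544.33634443 -19.91727913 327.57512553] [ 7.07285289e-01 -7.06927961e-01 -4.37484510e-04  4.32133963e-04] 39.2561286775445 [-0.10138171 -0.21281899 -0.68593263]
grasp proj (np.float64(290.69993294526245), np.float64(153.90396425086985))
35,110,30 140 xmid 538.6 xext 13.1 y [-19.7  -9.2] z [ 37.4 109. ]
130,165,30 173 xmid 539.4 xext 37.8 y [-14.9   8.9] z [130.8 164.6]
195,230,60 126 xmid 539.0 xext 28.2 y [-27.4  41.6] z [201.5 229.9]
```

View pics/side4.png

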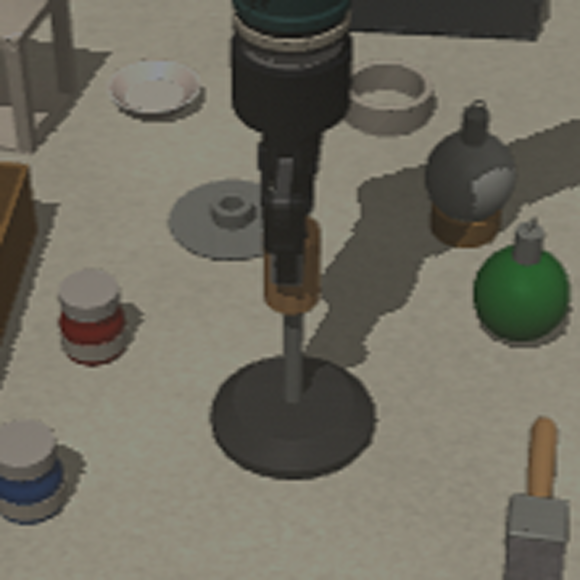

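```bash
cat > cyl.py <<'E'
import sys
from h import *
from scipy.optimize import least_squares
# file x0 y0 ; lo,hi,searchR,cylR
f,x0,y0=sys.argv[1],float(sys.argv[2]),float(sys.argv[3]); n="top" if "top" in f else "side"
W=pts(n,np.load(f)).reshape(-1,3)
for a in sys.argv[4:]:
    lo,hi,r,R=map(float,a.split(","))
    m=(np.hypot(W[:,0]-x0,W[:,1]-y0)<r)&(W[:,2]>lo)&(W[:,2]<hi); q=W[m]
    s=least_squares(lambda c:np.hypot(q[:,0]-c[0],q[:,1]-c[1])-R,[x0,y0],loss="soft_l1",f_scale=0.7)
    print(a,len(q),s.x.round(2),"rms",np.sqrt(np.mean(s.fun**2)).round(2))
E
python3 cyl.py side4.npy 540 -18 30,105,25,7 125,142,25,20
python3 cyl.py side3.npy 540 -18 30,105,25,7 140,158,25,20
python3 cyl.py side0.npy 408 213 10,55,30,20; python3 cyl.py side0.npy 540 -18 30,105,25,7 ;python3 cyl.py top0.npy 540 -18 35,105,25,7
```

```text
30,105,25,7 143 [538.27 -19.37] rms 1.35
125,142,25,20 104 [540.24 -19.12] rms 1.36
30,105,25,7 144 [538.63 -19.4 ] rms 1.38
140,158,25,20 112 [535.93 -17.29] rms 1.13
10,55,30,20 305 [406.86 210.64] rms 4.02
30,105,25,7 144 [538.67 -19.13] rms 1.33
35,105,25,7 20 [542.18 -20.88] rms 0.19
```

step_arm --rotation '[[0, 0, 0], [0, 0, 0], [0, 0, 0], [0, 0, 0], [0, 0, 0]]' --xyz '[[0, 0.03, 0.3], [0, 0, 0.4], [0, 0, 0.4], [0, 0, 0.4], [0, 0, 0]]' --gripper '[-1, -1, -1, -1, -1]'

```text
time_s: 7.4
ee_pos: [542.7, -20.3, 280.9]
eef_rot: [-0.707, 0.707, 0.001, -0.002]
ft_force: [-0.6, -0.5, -1.0]
width: 39.0
```

step_arm --rotation '[[0, 0, 0], [0, 0, 0], [0, 0, 0], [0, 0, 0], [0, 0, 0], [0, 0, 0], [0, 0, 0]]' --xyz '[[0, 0, 0.4], [0, 0, 0.5], [0, 0, 0.5], [0, 0, 0.3], [0, 0, 0.12], [0, 0, 0], [0, 0, 0]]' --gripper '[-1, -1, -1, -1, -1, -1, -1]'

```text
time_s: 8.1
ee_pos: [543.3, -20.3, 229.4]
eef_rot: [-0.707, 0.707, 0.0, -0.0]
ft_force: [-1.5, -0.1, 6.0]
width: 39.0
```

```bash
python3 look.py 5 side 292 180 80
```

```text
8.15 [543.29196558 -20.32757801 229.39547016] [-7.07018775e-01  7.07194702e-01  2.15390410e-04 -2.45147030e-04] 39.45709208123837 [-2.01499646 -0.47279168  6.88021153]
grasp proj (np.float64(290.86042360958635), np.float64(186.98330512486962))
```

View pics/side5.png

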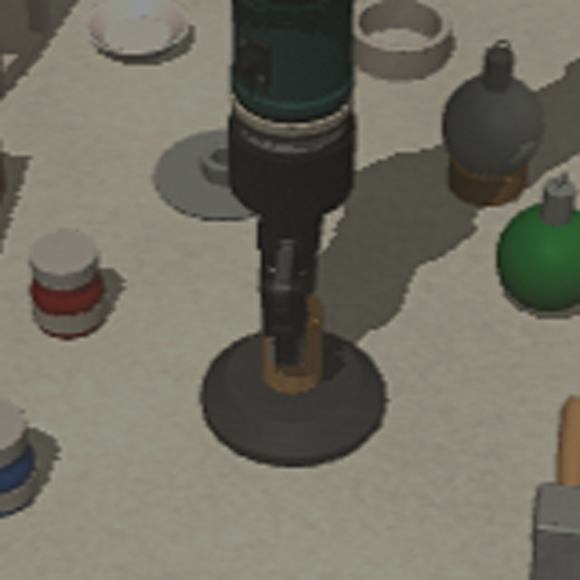

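step_arm --rotation '[[0, 0, 0], [0, 0, 0], [0, 0, 0], [0, 0, 0], [0, 0, 0], [0, 0, 0], [0, 0, 0], [0, 0, 0], [0, 0, 0], [0, 0, 0], [0, 0, 0], [0, 0, 0], [0, 0, 0], [0, 0, 0], [0, 0, 0], [0, 0, 0], [0, 0, 0], [0, 0, 0]]' --xyz '[[0, 0, 0], [0, 0, 0], [0, 0, 0], [0, 0, -0.5], [0, 0, -0.8], [0, 0, -0.9], [0, 0, -0.97], [1, -0.3, 0], [1, -0.3, 0], [1, -0.3, 0], [1, -0.3, 0], [1, -0.3, 0], [1, -0.3, 0], [1, -0.3, 0.5], [0.6, -0.3, 0.8], [0.28, -0.017, 0.8], [0, 0, 0.3], [0, 0, 0], [0, 0, 0]]' --gripper '[1, 1, 1, 1, 1, 1, 1, 1, 1, 1, 1, 1, 1, 1, 1, 1, 1, 1]'

```text
validation failed for argument at $.xy...
```

step_arm --rotation '[[0, 0, 0], [0, 0, 0], [0, 0, 0], [0, 0, 0], [0, 0, 0], [0, 0, 0], [0, 0, 0], [0, 0, 0], [0, 0, 0], [0, 0, 0], [0, 0, 0], [0, 0, 0], [0, 0, 0], [0, 0, 0], [0, 0, 0], [0, 0, 0], [0, 0, 0], [0, 0, 0]]' --xyz '[[0, 0, 0], [0, 0, 0], [0, 0, 0], [0, 0, -0.5], [0, 0, -0.8], [0, 0, -0.9], [0, 0, -0.97], [1, -0.3, 0], [1, -0.3, 0], [1, -0.3, 0], [1, -0.3, 0], [1, -0.3, 0], [1, -0.3, 0], [1, -0.3, 0.5], [0.6, -0.3, 0.8], [0.28, -0.017, 0.8], [0, 0, 0.3], [0, 0, 0]]' --gripper '[1, 1, 1, 1, 1, 1, 1, 1, 1, 1, 1, 1, 1, 1, 1, 1, 1, 1]'

```text
time_s: 9.95
ee_pos: [615.2, -256.1, 249.9]
eef_rot: [-0.707, 0.707, 0.002, -0.001]
ft_force: [-0.6, -0.1, -0.2]
width: 85.3
```

```bash
python3 look.py 6 side 290 150 90;python3 look.py 6 top 370 200 90; python3 cyl.py side6.npy 540 -18 30,70,35,20 90,112,20,7;  python3 cyl.py top6.npy 541 -20 30,70,35,20; python3 cmp.py side6.npy 612 -230 100,180,70
```

```text
10.0 [ 615.85860955 -255.73927637  251.11120934] [ 7.07341091e-01 -7.06871746e-01 -9.53038506e-04  8.78592098e-05] 85.12929043576838 [ 0.27212444 -0.08099099  0.10803393]
grasp proj (np.float64(271.9912590561892), np.float64(119.20228950818706))
10.05 [ 616.37386304 -255.59113721  252.05166336] [ 7.07537277e-01 -7.06675918e-01 -9.72551778e-05 -3.72611173e-04] 85.19939874325709 [-0.08780444  0.06229818  0.54086955]
grasp proj (np.float64(415.99835118225695), np.float64(177.5864108418733))
30,70,35,20 211 [539.48 -19.46] rms 1.46
90,112,20,7 44 [539.07 -19.41] rms 1.29
30,70,35,20 29 [543.13 -21.17] rms 4.67
100,180,70 329 xmid 612.2 xext 36.3 y [-297.5 -178.9] z [101.4 179.6]
```

View pics/side6.png

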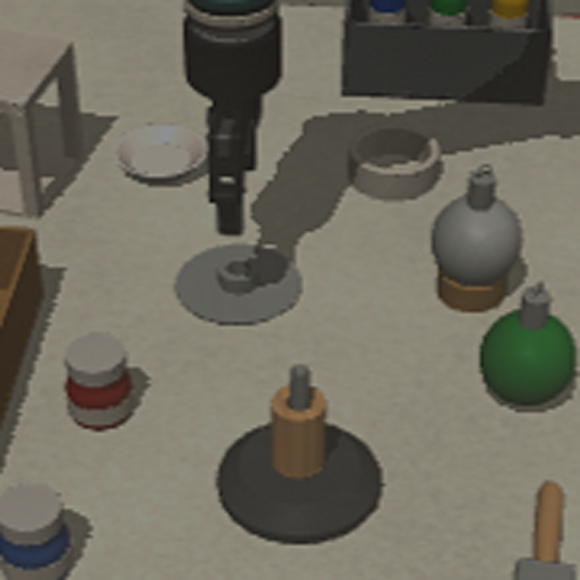

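View pics/top6.png

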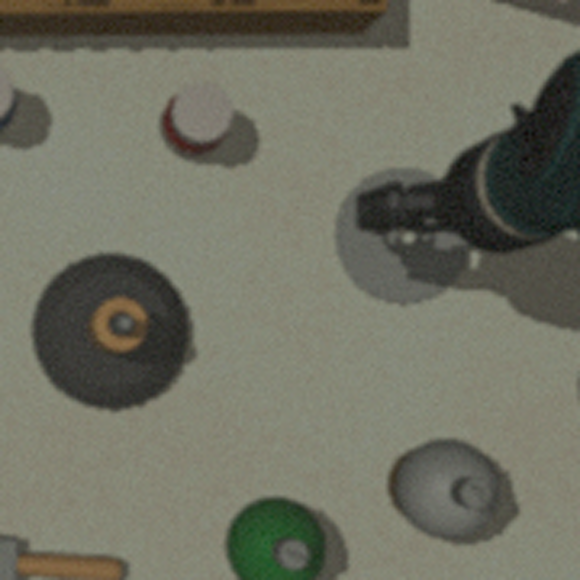

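The sleeve is fully down on the foot (side crop 298,430). The gripper hangs in line with the plate hub (238,272).

step_arm --rotation '[[0, 0, 0], [0, 0, 0], [0, 0, 0], [0, 0, 0], [0, 0, 0], [0, 0, 0], [0, 0, 0], [0, 0, 0], [0, 0, 0], [0, 0, 0], [0, 0, 0]]' --xyz '[[0, 0, 0.7], [0, 0, 0.8], [0, 0, 0.6], [0, 0, 0.437], [0, 0, 0], [0, 0, 0], [0, 0, 0], [0, 0, 0], [0, 0, 0], [0, 0, 0], [0, 0, 0]]' --gripper '[1, 1, 1, 1, 1, 1, -1, -1, -1, -1, -1]' --force 50

```text
time_s: 11.15
ee_pos: [616.4, -257.3, 176.7]
eef_rot: [-0.707, 0.707, -0.001, 0.0]
ft_force: [-1.0, -0.1, 5.1]
width: 34.3
```

```bash
python3 look.py 7 side 280 140 60
```

```text
11.2 [ 616.42914127 -257.25547247  176.76517451] [-7.06993922e-01  7.07219083e-01 -8.57864148e-04  1.65981821e-04] 34.3262380316967 [-0.85682301 -0.17843886  4.83591881]
grasp proj (np.float64(272.37521949762817), np.float64(141.46851185201632))
```

View pics/side7.png

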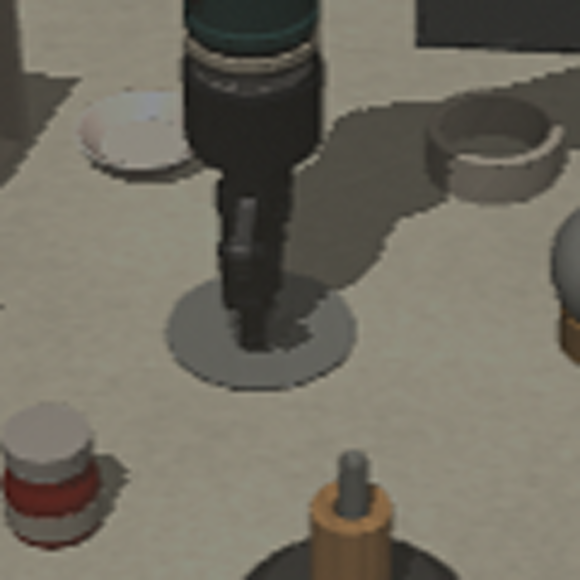

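step_arm --rotation '[[0, 0, 0], [0, 0, 0], [0, 0, 0], [0, 0, 0], [0, 0, 0], [0, 0, 0], [0, 0, 0], [0, 0, 0], [0, 0, 0], [0, 0, 0], [0, 0, 0], [0, 0, 0], [0, 0, 0], [0, 0, 0], [0, 0, 0], [0, 0, 0], [0, 0, 0]]' --xyz '[[0, 0, -0.4], [0, 0, -0.8], [0, 0, -0.8], [0, 0, -0.8], [0, 0, -0.8], [-0.5, 0.167, -0.6], [-0.9, 0.3, -0.3], [-1, 0.3, 0], [-1, 0.3, 0], [-1, 0.3, 0], [-1, 0.3, 0], [-1, 0.3, 0], [-0.8, 0.3, 0], [-0.5, 0.2, 0], [-0.18, 0, 0], [0, 0, 0], [0, 0, 0]]' --gripper '[-1, -1, -1, -1, -1, -1, -1, -1, -1, -1, -1, -1, -1, -1, -1, -1, -1]'

```text
time_s: 12.9
ee_pos: [542.7, -21.7, 310.7]
eef_rot: [-0.706, 0.708, -0.001, -0.0]
ft_force: [1.1, 0.1, -2.5]
width: 34.7
```

```bash
python3 look.py 8 side 292 170 70; python3 look.py 8 top 315 205 70; python3 - <<'E'
from h import *
W=pts("side",np.load("side8.npy"));W=W.reshape(-1,3)
q=W[(abs(W[:,0]-540)<70)&(abs(W[:,1]+19)<75)&(W[:,2]>120)&(W[:,2]<146)]
print(len(q),np.percentile(q,[0.5,50,99.5],0).round(1))
E
python3 cyl.py side8.npy 539 -19 90,114,20,7 30,70,35,20
```

```text
12.95 [542.63823587 -21.92916601 310.6255343 ] [-7.06179744e-01  7.08032309e-01 -6.46053288e-04 -4.17722041e-05] 34.44471431140718 [-5.44238777e-01 -1.00534768e-03 -1.90933118e+00]
grasp proj (np.float64(291.4944882980991), np.float64(159.40138243083902))
13.0 [542.53673212 -21.92377142 310.54801909] [-7.06142240e-01  7.08069815e-01 -5.09278114e-04 -1.20811970e-04] 34.25278751348144 [-0.19077987 -0.84030635 -0.7149074 ]
grasp proj (np.float64(320.8371912946358), np.float64(208.11952131386028))
972 [[486.5 -70.2 134.3]
 [532.6  -7.6 137.9]
 [591.7  34.7 145.1]]
90,114,20,7 4 [538.81 -19.01] rms 0.64
30,70,35,20 199 [539.34 -19.73] rms 1.33
```

View pics/side8.png

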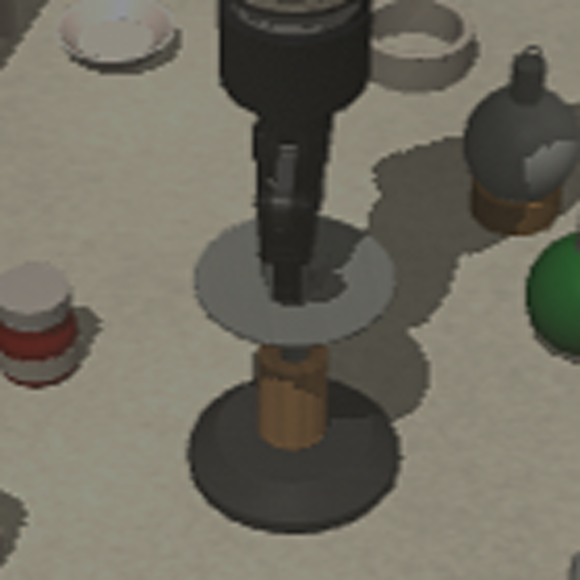

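View pics/top8.png

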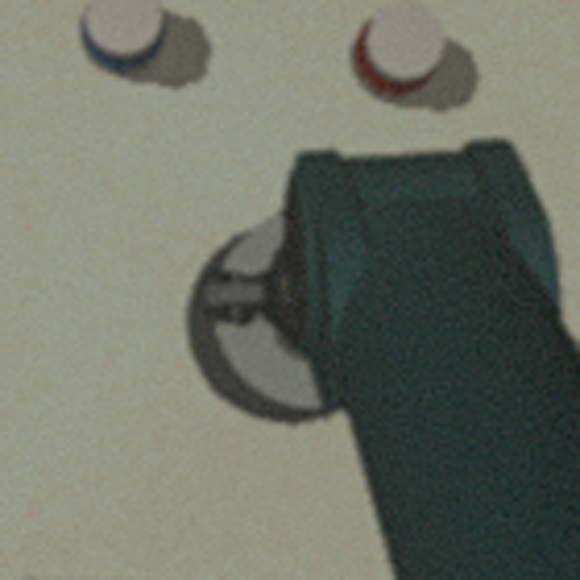

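```bash
cat > plate.py <<'E'
import sys
from h import *
from scipy.optimize import least_squares
f,z0=sys.argv[1],float(sys.argv[2]); n="top" if "top" in f else "side"
W=pts(n,np.load(f)).reshape(-1,3)
q=W[(np.hypot(W[:,0]-540,W[:,1]+19)<70)&(abs(W[:,2]-z0)<4.5)]
A=np.c_[q[:,:2]-[540,-19],np.ones(len(q))]
for _ in range(3):
    c=np.linalg.lstsq(A,q[:,2],rcond=None)[0]; r=abs(A@c-q[:,2])<1.5; A,q=A[r],q[r]
print("plane slope",c[:2].round(3),"z",c[2].round(1),len(q))
# edge: per-angle max radius
cen=np.array([540.,-19])
for _ in range(5):
    d=q[:,:2]-cen; a=np.degrees(np.arctan2(d[:,1],d[:,0]))//10; rr=np.hypot(*d.T)
    E=np.array([q[a==k][np.argmax(rr[a==k]),:2] for k in np.unique(a) if rr[a==k].max()>48])
    s=least_squares(lambda c:np.hypot(*(E-c).T)-54.5,cen,loss="soft_l1",f_scale=1); cen=s.x
print("centre",cen.round(1),len(E),"rms",np.sqrt(np.mean(s.fun**2)).round(2), "mean r",np.hypot(*(E-cen).T).mean().round(1))
E
python3 plate.py side8.npy 138; python3 plate.py top8.npy 138
```

```text
plane slope [-0.003 -0.001] z 137.9 676
centre [539.  -19.3] 33 rms 0.81 mean r 54.5
plane slope [-0.004  0.007] z 136.6 256
centre [542.6 -23.4] 13 rms 0.75 mean r 54.3
```

step_arm --rotation '[[0, 0, 0], [0, 0, 0], [0, 0, 0], [0, 0, 0]]' --xyz '[[0, 0, 0.3], [0, 0, 0.1], [0, 0, 0], [0, 0, 0]]' --gripper '[-1, -1, -1, -1]'

```text
time_s: 13.4
ee_pos: [542.0, -20.5, 298.1]
eef_rot: [-0.707, 0.707, 0.0, -0.0]
ft_force: [-0.9, -0.1, -2.7]
width: 34.1
```

```bash
python3 look.py 9 side 292 170 70; python3 look.py 9 top 315 205 70;python3 plate.py side9.npy 126; python3 plate.py top9.npy 126
```

```text
13.45 [542.13317596 -20.3428926  298.3470065 ] [-7.07043501e-01  7.07170050e-01  6.74676266e-05 -5.93698144e-05] 34.14987496074164 [-0.06933833 -0.52291072 -2.00328145]
grasp proj (np.float64(291.6076653296613), np.float64(164.15209106249412))
13.5 [542.16038183 -20.31935788 298.47637999] [-7.07055939e-01  7.07157619e-01 -2.18102232e-05  1.67769589e-05] 34.20657075170591 [ 0.25805005  0.21576134 -1.52422259]
grasp proj (np.float64(319.4955215347406), np.float64(208.64232030102502))
plane slope [-0.007  0.   ] z 125.3 651
centre [538.2 -18. ] 33 rms 0.81 mean r 54.1
plane slope [ 0.001 -0.013] z 124.9 254
centre [542.  -21.5] 14 rms 0.59 mean r 54.4
```

step_arm --rotation '[[0, 0, 0], [0, 0, 0], [0, 0, 0], [0, 0, 0], [0, 0, 0], [0, 0, 0]]' --xyz '[[0, 0, 0.3], [0, 0, 0.4], [0, 0, 0.4], [0, 0, 0.19], [0, 0, 0], [0, 0, 0]]' --gripper '[-1, -1, -1, -1, -1, -1]'

```text
time_s: 14.1
ee_pos: [542.1, -20.2, 261.6]
eef_rot: [-0.707, 0.707, 0.0, -0.0]
ft_force: [-4.9, 0.5, 21.0]
width: 34.4
```

```bash
python3 look.py 10 side 292 180 60;python3 plate.py side10.npy 88
```

```text
14.15 [542.05936151 -20.20971693 261.56876396] [-7.07024970e-01  7.07188528e-01  2.07406751e-04 -1.83013304e-04] 34.323984829444825 [-4.61916935  0.36565626 21.31082998]
grasp proj (np.float64(291.4979091575944), np.float64(176.63002649764474))
plane slope [-0.008  0.002] z 88.8 634
centre [538.1 -17.9] 33 rms 1.06 mean r 54.1
```

View pics/side10.png

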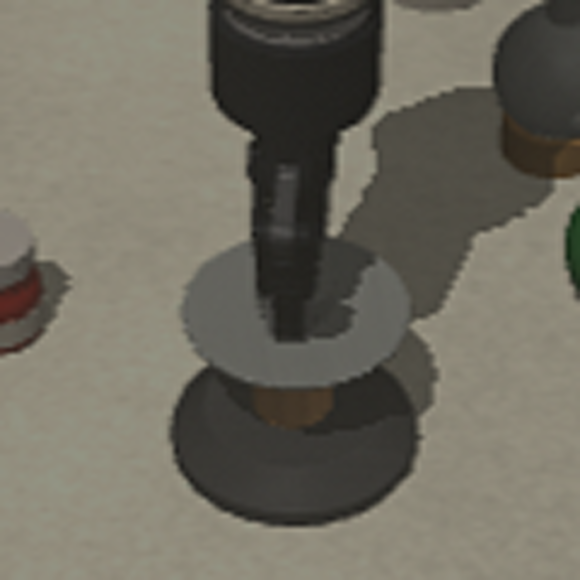

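step_arm --rotation '[[0, 0, 0], [0, 0, 0], [0, 0, 0], [0, 0, 0], [0, 0, 0], [0, 0, 0], [0, 0, 0], [0, 0, 0], [0, 0, 0], [0, 0, 0], [0, 0, 0], [0, 0, 0], [0, 0, 0], [0, 0, 0], [0, 0, 0], [0, 0, 0], [0, 0, 0], [0, 0, 0]]' --xyz '[[0, 0, 0], [0, 0, 0], [0, 0, 0], [0, 0, -0.4], [0, 0, -0.8], [-0.3, 0, -0.8], [-1, -0.3, 0], [-1, -0.3, 0], [-1, -0.3, 0], [-1, -0.3, 0], [-1, -0.3, 0], [-1, -0.3, 0], [-1, -0.3, 0.2], [-1, -0.3, 0.7], [-0.7, -0.2, 0.8], [-0.267, -0.043, 0.6], [0, 0, 0], [0, 0, 0]]' --gripper '[1, 1, 1, 1, 1, 1, 1, 1, 1, 1, 1, 1, 1, 1, 1, 1, 1, 1]'

```text
time_s: 15.95
ee_pos: [621.3, 256.0, 250.6]
eef_rot: [-0.707, 0.708, -0.0, -0.001]
ft_force: [1.1, -0.5, 0.2]
width: 85.3
```

```bash
python3 look.py 11 side 270 230 100;python3 look.py 11 top 260 200 100;python3 plate.py side11.npy 88; python3 plate.py top11.npy 88; python3 cyl.py side11.npy 539 -19 107,114,20,7 30,70,35,20; python3 cmp.py side11.npy 617 260 25,40,40 90,150,60
```

```text
16.0 [621.70658497 255.68717054 251.40190329] [-7.06281855e-01  7.07930365e-01 -5.79435939e-04 -4.50847169e-04] 85.53772847249508 [ 0.6797835  -0.05817546 -0.33918059]
grasp proj (np.float64(236.7293758193776), np.float64(272.16262210034665))
16.05 [621.94770118 255.63564182 251.90060868] [-7.06129685e-01  7.08082147e-01 -7.29813694e-04  8.47027029e-05] 85.61577314075446 [-0.07185987 -0.38258615 -0.83896039]
grasp proj (np.float64(199.25097552817033), np.float64(177.1315394331258))
plane slope [-0.001  0.   ] z 88.8 701
centre [537.6 -18.1] 36 rms 1.07 mean r 54.3
plane slope [ 0.003 -0.004] z 87.7 780
centre [541.4 -20.4] 36 rms 1.06 mean r 53.7
107,114,20,7 25 [538.3 -18.1] rms 4.57
30,70,35,20 94 [539.6  -19.69] rms 1.43
25,40,40 266 xmid 617.0 xext 53.1 y [233.4 288.2] z [25.  39.5]
90,150,60 138 xmid 617.6 xext 23.6 y [210.6 319. ] z [ 92.1 148.8]
```

View pics/side11.png

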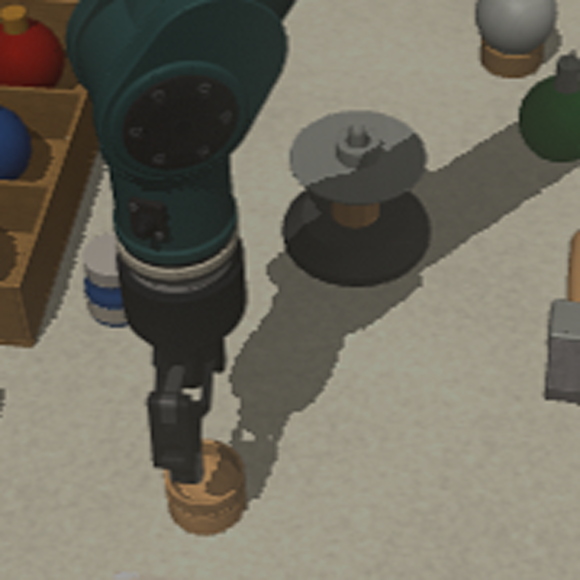

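View pics/top11.png

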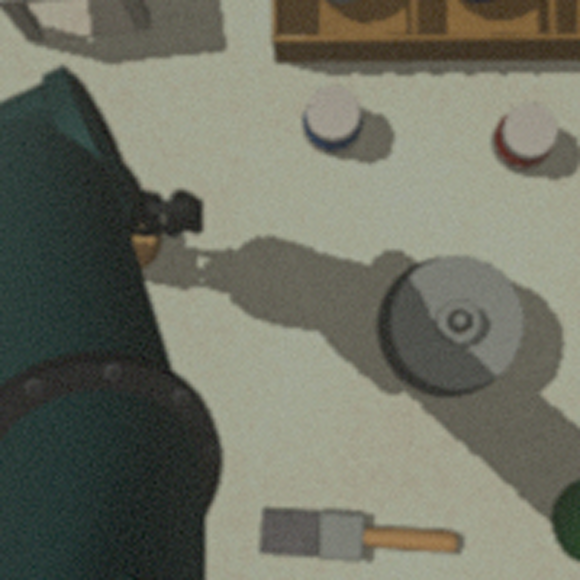

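The plate lies flat on the sleeve (side crop 357,155), and the gripper is in line with the cup (205,485).

step_arm --rotation '[[0, 0, 0], [0, 0, 0], [0, 0, 0], [0, 0, 0], [0, 0, 0], [0, 0, 0], [0, 0, 0], [0, 0, 0], [0, 0, 0], [0, 0, 0], [0, 0, 0]]' --xyz '[[0, 0, 0.5], [0, 0, 0.8], [0, 0, 0.7], [0, 0, 0.51], [0, 0, 0], [0, 0, 0], [0, 0, 0], [0, 0, 0], [0, 0, 0], [0, 0, 0], [0, 0, 0]]' --gripper '[1, 1, 1, 1, 1, 1, -1, -1, -1, -1, -1]' --force 40

```text
time_s: 17.15
ee_pos: [622.0, 257.9, 177.0]
eef_rot: [-0.707, 0.707, -0.0, 0.001]
ft_force: [-0.8, 0.1, 6.4]
width: 55.7
```

```bash
python3 look.py 12 side 240 280 60
```

```text
17.2 [621.99248426 257.92489241 176.95982772] [-7.07062768e-01  7.07149998e-01 -3.82747537e-04  9.87951703e-04] 55.96188540753633 [-0.09030576  0.72389509  5.93835   ]
grasp proj (np.float64(238.95142108253572), np.float64(295.7770681367652))
```

View pics/side12.png

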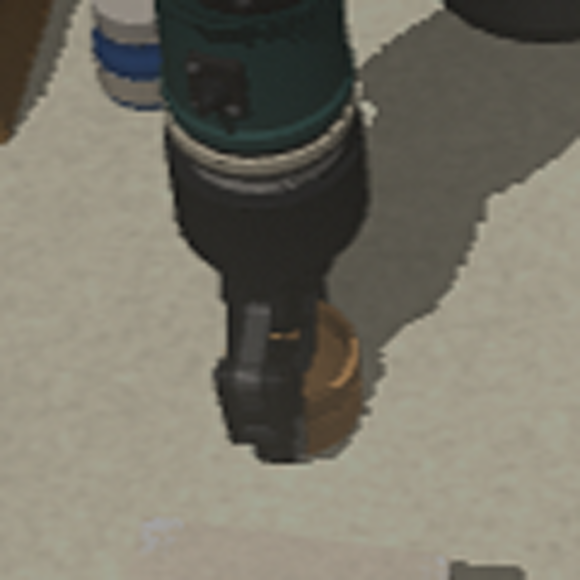

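step_arm --rotation '[[0, 0, 0], [0, 0, 0], [0, 0, 0], [0, 0, 0], [0, 0, 0], [0, 0, 0], [0, 0, 0], [0, 0, 0], [0, 0, 0], [0, 0, 0], [0, 0, 0], [0, 0, 0], [0, 0, 0], [0, 0, 0], [0, 0, 0], [0, 0, 0], [0, 0, 0], [0, 0, 0], [0, 0, 0]]' --xyz '[[0, 0, -0.4], [0, 0, -0.8], [0, 0, -0.8], [0, 0, -0.8], [0, 0, -0.8], [0.4, 0.16, -0.6], [0.9, 0.3, -0.3], [1, 0.3, 0], [1, 0.3, 0], [1, 0.3, 0], [1, 0.3, 0], [1, 0.3, 0], [1, 0.3, 0], [0.9, 0.3, 0], [0.7, 0.1, 0], [0.367, 0, 0], [0, 0, 0], [0, 0, 0], [0, 0, 0]]' --gripper '[-1, -1, -1, -1, -1, -1, -1, -1, -1, -1, -1, -1, -1, -1, -1, -1, -1, -1, -1]'

```text
time_s: 19.1
ee_pos: [542.0, -18.6, 310.6]
eef_rot: [0.708, -0.706, -0.0, -0.001]
ft_force: [0.1, -0.4, -1.7]
width: 56.0
```

```bash
python3 look.py 13 side 292 165 70; python3 look.py 13 top 315 205 70;  python3 cyl.py side13.npy 539 -19 135,148,45,28 30,70,35,20; python3 cmp.py side13.npy 539 -18 136,170,50 136,140,50; python3 plate.py side13.npy 88
```

```text
19.15 [541.93255182 -18.60757992 310.52229915] [ 7.07986801e-01 -7.06225504e-01 -2.01374462e-04 -4.30731341e-04] 55.68902088534159 [-0.13134179 -0.15734646 -1.09187508]
grasp proj (np.float64(291.67131105721126), np.float64(160.4084407943095))
19.2 [541.85873004 -18.7881167  310.4705638 ] [ 7.07909262e-01 -7.06303295e-01 -1.92002392e-04 -3.08167821e-04] 56.01146131430731 [-0.45171094 -0.37749753 -2.33982859]
grasp proj (np.float64(319.42377288282734), np.float64(208.44167056439568))
135,148,45,28 78 [538.53 -16.77] rms 3.33
30,70,35,20 96 [539.72 -19.84] rms 1.4
136,170,50 321 xmid 538.1 xext 53.1 y [-38.9  26.5] z [136.6 169.7]
136,140,50 21 xmid 537.8 xext 53.0 y [-11.5  11.5] z [136.2 139.9]
plane slope [0.    0.003] z 88.8 632
centre [537.7 -17.9] 31 rms 1.07 mean r 54.0
```

View pics/side13.png

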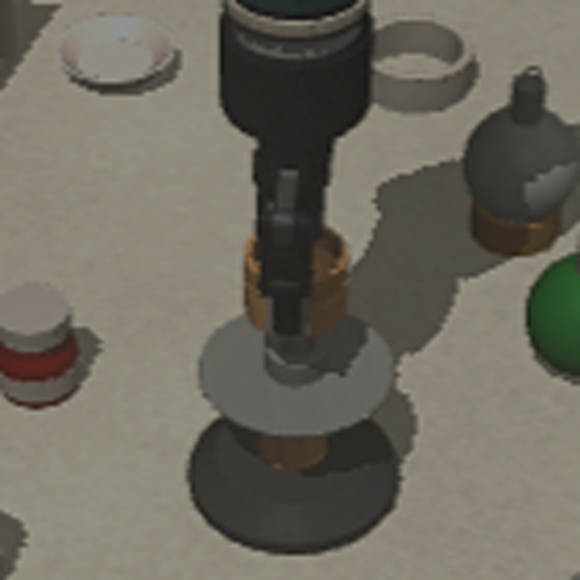

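View pics/top13.png

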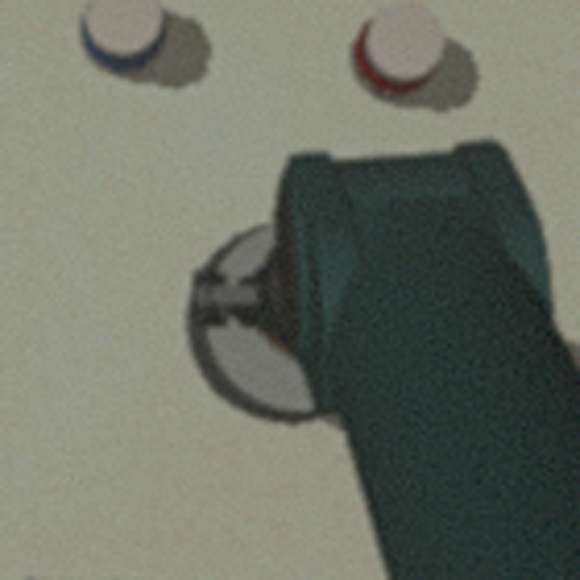

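```bash
python3 -c "
from h import *
for z in(40,60,100,115,140,155,170): print(z,[round(float(a),2) for a in proj('side',[538.7,-19,z])])
im=cv2.imread('pics/side13_full.png')
# orange edges per row in the cup region
h=cv2.cvtColor(im,cv2.COLOR_BGR2HSV)
for v in range(150,176,2):
    r=h[v,262:325]; m=np.where((r[:,0]>5)&(r[:,0]<20)&(r[:,1]>100)&(r[:,2]>50))[0]
    print(v,262+m.min(),262+m.max()) if len(m) else print(v)
im=cv2.imread('pics/side0.png')
"

```

```text
40 [292.63, 198.2]
60 [292.71, 192.03]
100 [292.89, 179.24]
115 [292.95, 174.27]
140 [293.07, 165.79]
155 [293.14, 160.57]
170 [293.21, 155.25]
150
152 283 303
154 281 304
156 281 305
158 281 305
160 281 304
162 281 304
164 281 304
166 281 304
168 281 304
170 282 304
172 283 303
174 297 300
```

step_arm --rotation '[[0, 0, 0], [0, 0, 0], [0, 0, 0], [0, 0, 0], [0, 0, 0], [0, 0, 0], [0, 0, 0]]' --xyz '[[0, 0, 0.3], [0, 0, 0.1], [0, 0, 0], [0, 0, 0.25], [0, 0, 0.25], [0, 0, 0.12], [0, 0, 0]]' --gripper '[-1, -1, -1, -1, -1, -1, -1]'

```text
time_s: 19.9
ee_pos: [542.3, -20.5, 281.7]
eef_rot: [-0.707, 0.707, -0.0, 0.0]
ft_force: [-4.3, 0.5, 16.9]
width: 56.3
```

```bash
python3 look.py 14 side 292 170 60; python3 cmp.py side14.npy 539 -18 106,143,45
```

```text
19.95 [542.10784628 -20.41143804 281.68219989] [-7.06905869e-01  7.07307477e-01 -3.59286673e-04  3.08288956e-04] 56.17668872039076 [-3.58071894  0.65339624 16.71891302]
grasp proj (np.float64(291.5590708936712), np.float64(169.84006801698334))
106,143,45 343 xmid 538.3 xext 54.2 y [-38.7  24.1] z [107.5 143. ]
```

View pics/side14.png

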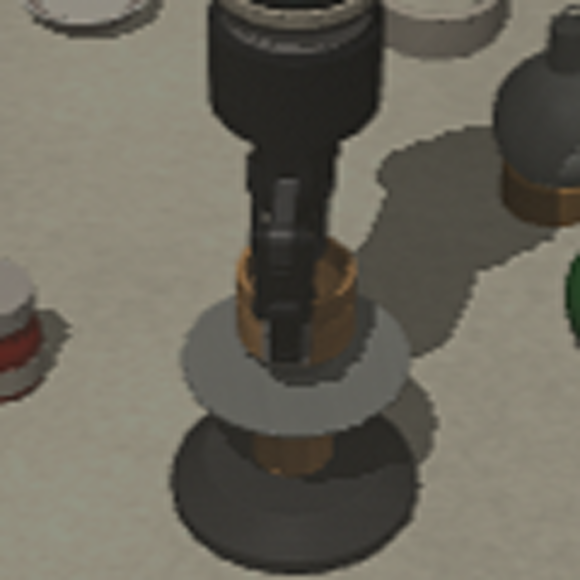

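step_arm --rotation '[[0, 0, 0], [0, 0, 0], [0, 0, 0], [0, 0, 0], [0, 0, 0], [0, 0, 0], [0, 0, 0], [0, 0, 0], [0, 0, 0]]' --xyz '[[0, 0, 0], [0, 0, 0], [0, 0, 0], [0, 0, -0.4], [0, 0, -0.8], [0.4, 0, -0.8], [1, 0.4, 0], [1, 0.5, 0], [0.6, 0.6, 0]]' --gripper '[1, 1, 1, 1, 1, 1, 1, 1, 1]'

```text
time_s: 20.85
ee_pos: [496.4, -112.6, 340.9]
eef_rot: [-0.706, 0.708, -0.001, 0.0]
ft_force: [-0.4, -0.0, 0.2]
width: 85.5
```

```bash
python3 look.py 15 side 310 150 80; python3 look.py 15 top 360 220 80;  cat > bau.py <<'E'
from h import *
from scipy.optimize import least_squares
import sys
for n in("side","top"):
    f=n+sys.argv[1]+".npy"; x0=float(sys.argv[2]);y0=float(sys.argv[3])
    W=pts(n,np.load(f)).reshape(-1,3)
    q=W[(np.hypot(W[:,0]-x0,W[:,1]-y0)<42)&(W[:,2]>32)&(W[:,2]<88)]
    s=least_squares(lambda c:np.linalg.norm(q-c,axis=1)-38,[x0,y0,54],loss="soft_l1",f_scale=1)
    print(n,"ball",s.x.round(1),len(q),np.sqrt(np.mean(s.fun**2)).round(2))
    q=W[(np.hypot(W[:,0]-x0,W[:,1]-y0)<20)&(W[:,2]>95)&(W[:,2]<113)]
    s=least_squares(lambda c:np.hypot(q[:,0]-c[0],q[:,1]-c[1])-11,[x0,y0],loss="soft_l1",f_scale=.7)
    print(n,"cap",s.x.round(1),len(q),np.sqrt(np.mean(s.fun**2)).round(2), "p",np.percentile(q,[2,98],0).round(1).tolist())
    q=W[(np.hypot(W[:,0]-x0,W[:,1]-y0)<20)&(W[:,2]>100)]; print(" zhist",np.percentile(q[:,2],[50,75,90,97,100]).round(1))
E
python3 bau.py 15 416 -266; python3 bau.py 0 416 -266
```

```text
20.9 [ 492.37929568 -115.36029648  340.28922646] [-7.04589172e-01  7.09610917e-01  5.77891069e-04 -2.47200297e-03] 85.483096706704 [-3.35974244 -1.79729151 -0.41901631]
grasp proj (np.float64(317.21717285472494), np.float64(124.98627221850163))
20.95 [ 493.66664564 -113.63187791  340.23218754] [-7.04804970e-01  7.09398931e-01  5.65125360e-04 -1.67063155e-03] 85.68555805258343 [ 0.14772929 -0.49856574 -0.18535407]
grasp proj (np.float64(365.6051119158592), np.float64(229.57533322782902))
side ball [ 413.9 -267.6   53.9] 554 1.85
side cap [ 414.3 -268.1] 50 1.58 p [[404.0, -266.2, 96.0], [424.5, -253.1, 112.8]]
 zhist [113.7 117.  119.5 125.5 128.2]
top ball [ 416. -266.   54.] 0 nan
side ball [ 413.7 -268.1   54. ] 546 1.95
side cap [ 414.2 -267.5] 48 1.43 p [[403.8, -266.8, 96.6], [424.5, -254.1, 112.6]]
 zhist [113.9 116.5 119.6 124.6 127.5]
top ball [ 417.4 -269.1   52.5] 649 1.3
top cap [ 417.6 -269.4] 32 2.19 p [[408.9, -277.5, 97.5], [427.7, -258.1, 112.9]]
 zhist [114.4 116.3 118.  125.5 128.5]
  return _methods._mean(a, axis=axis, dtype=dtype,
  ret = ret.dtype.type(ret / rcount)
Traceback (most recent call last):
  File "bau.py", line 12, in <module>
    print(n,"cap",s.x.round(1),len(q),np.sqrt(np.mean(s.fun**2)).round(2), "p",np.percentile(q,[2,98],0).round(1).tolist())
                                                                               ~~~~~~~~~~~~~^^^^^^^^^^^^
IndexError: index -1 is out of bounds for axis 0 with size 0
```

View pics/side15.png

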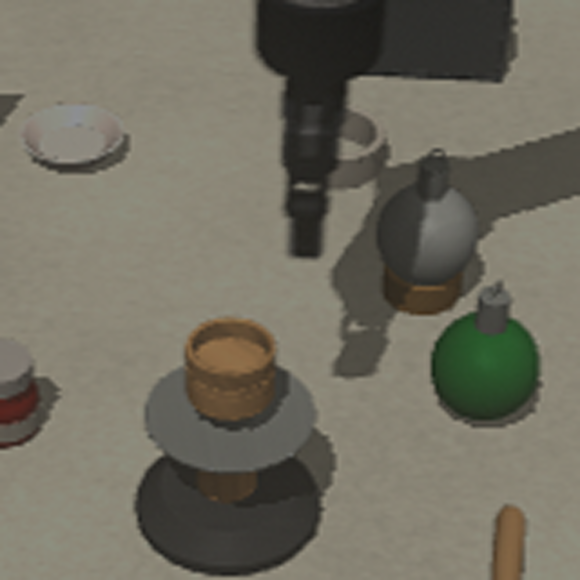

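View pics/top15.png

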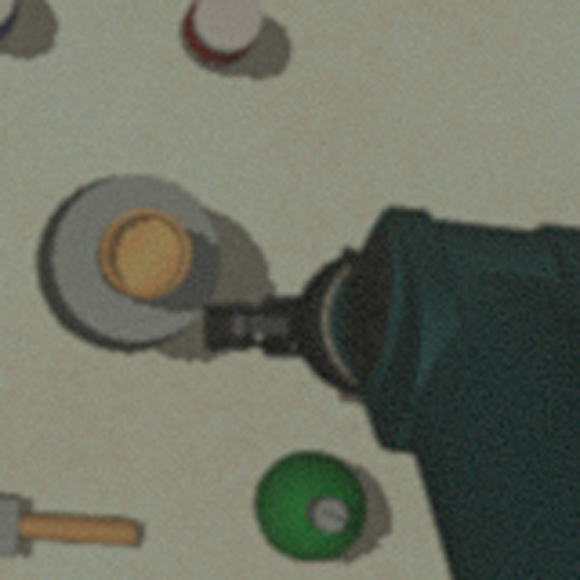

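step_arm --rotation '[[0, 0, 0], [0, 0, 0], [0, 0, 0], [0, 0, 0], [0, 0, 0], [0, 0, 0], [0, 0, 0], [0, 0, 0], [0, 0, 0], [0, 0, 0]]' --xyz '[[0.6, 0.3, 0], [1, 0.5, 0], [1, 0.5, 0], [1, 0.5, 0.3], [1, 0.5, 0.5], [0.5, 0.3, 0.4], [0.18, 0.04, 0.13], [0, 0, 0], [0, 0, 0], [0, 0, 0]]' --gripper '[1, 1, 1, 1, 1, 1, 1, 1, 1, 1]'

```text
time_s: 21.95
ee_pos: [418.6, -267.4, 300.6]
eef_rot: [0.708, -0.706, 0.001, -0.001]
ft_force: [0.0, 0.5, -0.6]
width: 85.7
```

```bash
python3 look.py 16 side 340 120 70; python3 look.py 16 top 340 220 120; python3 cmp.py side16.npy 414 -225 125,180,60; python3 plate.py top16.npy 88; python3 plate.py side16.npy 88; python3 cyl.py side16.npy 539 -18 107,142,40,28;python3 cyl.py top16.npy 541 -20 140,147,40,26
```

```text
22.0 [ 418.41830822 -267.52799041  300.57774935] [ 7.07980226e-01 -7.06231885e-01  5.15660469e-04 -5.07590190e-04] 85.18744666708513 [ 0.67973324 -0.91933022  0.10438734]
grasp proj (np.float64(348.92057745809745), np.float64(104.70843810772556))
22.05 [ 418.18695917 -267.67974805  300.50981993] [ 7.07848433e-01 -7.06364101e-01  4.41480019e-04 -3.96068520e-04] 85.28868526603452 [-0.12849437  0.58722162  0.93586589]
grasp proj (np.float64(431.466304534991), np.float64(263.0529917140421))
125,180,60 95 xmid 416.4 xext 21.0 y [-219.8 -207.9] z [142.3 177.7]
plane slope [-0.    -0.004] z 87.7 675
centre [541.3 -20.4] 36 rms 0.92 mean r 53.9
plane slope [-0.001 -0.005] z 88.8 563
centre [537.7 -17.7] 30 rms 0.99 mean r 53.9
107,142,40,28 531 [537.92 -18.07] rms 7.45
140,147,40,26 105 [541.22 -20.77] rms 1.2
```

View pics/side16.png

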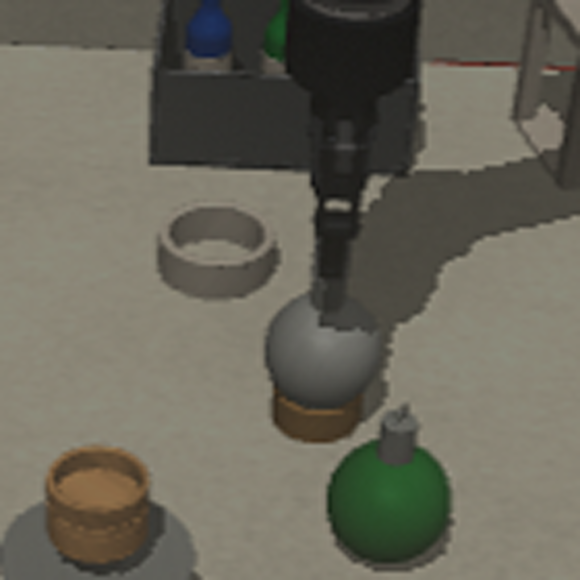

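View pics/top16.png

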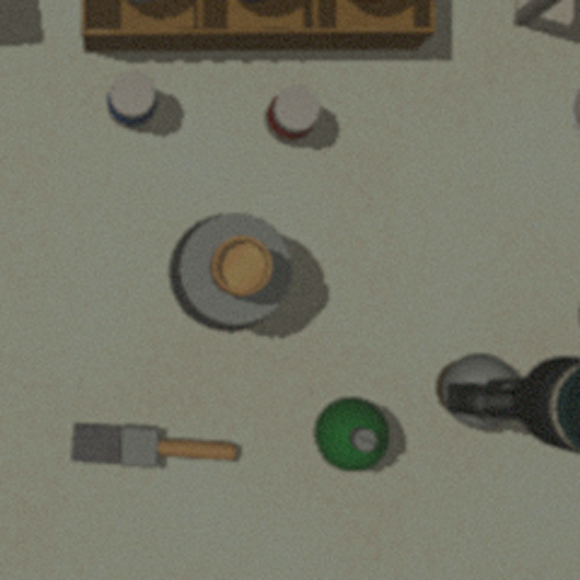

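The fingers (side crop 333,290) straddle the bauble's cap and stand about 1 mm too far in x. The cup is level on the stack. Next I descend and grip.

step_arm --rotation '[[0, 0, 0], [0, 0, 0], [0, 0, 0], [0, 0, 0], [0, 0, 0], [0, 0, 0], [0, 0, 0], [0, 0, 0], [0, 0, 0], [0, 0, 0], [0, 0, 0]]' --xyz '[[0, 0.04, 0.4], [0, 0, 0.5], [0, 0, 0.267], [0, 0, 0], [0, 0, 0], [0, 0, 0], [0, 0, 0], [0, 0, 0], [0, 0, 0], [0, 0, 0], [0, 0, 0]]' --gripper '[1, 1, 1, 1, 1, -1, -1, -1, -1, -1, -1]' --force 30

```text
time_s: 23.15
ee_pos: [416.2, -268.7, 265.2]
eef_rot: [-0.707, 0.707, -0.0, 0.0]
ft_force: [-0.8, 1.1, 3.5]
width: 20.8
```

```bash
python3 look.py 17 side 345 130 50
```

```text
23.2 [ 416.21265286 -268.71532341  265.21260631] [-7.07063376e-01  7.07150161e-01 -1.75779794e-04  4.84300983e-05] 21.13414222643604 [0.41688794 0.61572717 3.29732042]
grasp proj (np.float64(348.5598966838012), np.float64(116.12306809624624))
```

View pics/side17.png

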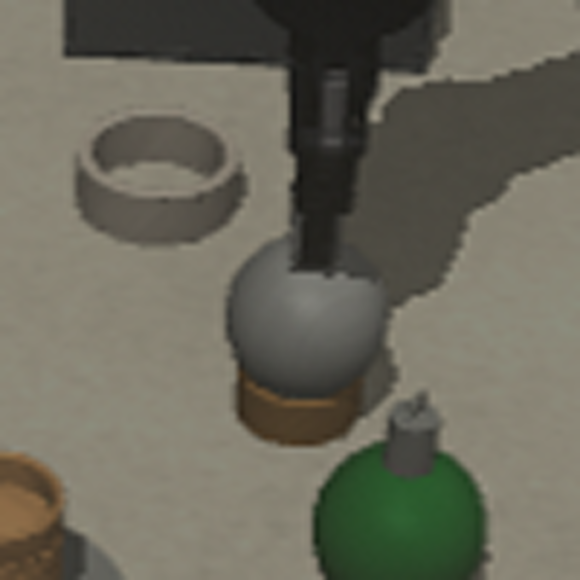

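step_arm --rotation '[[0, 0, 0], [0, 0, 0], [0, 0, 0], [0, 0, 0], [0, 0, 0], [0, 0, 0], [0, 0, 0], [0, 0, 0]]' --xyz '[[0, 0, -0.2], [0, 0, -0.4], [0, 0, -0.7], [0, 0, -0.9], [0, 0, -0.9], [0, 0, -0.9], [0, 0, -0.7], [0, 0, -0.3]]' --gripper '[-1, -1, -1, -1, -1, -1, -1, -1]'

```text
time_s: 24.0
ee_pos: [416.2, -268.8, 417.7]
eef_rot: [-0.707, 0.707, -0.002, 0.001]
ft_force: [-0.0, -0.4, -1.3]
width: 20.8
```

step_arm --rotation '[[0, 0, 0], [0, 0, 0], [0, 0, 0], [0, 0, 0], [0, 0, 0], [0, 0, 0], [0, 0, 0], [0, 0, 0], [0, 0, 0], [0, 0, 0], [0, 0, 0], [0, 0, 0], [0, 0, 0], [0, 0, 0], [0, 0, 0], [0, 0, 0]]' --xyz '[[-0.3, -0.15, 0], [-0.6, -0.3, 0], [-0.8, -0.4, 0], [-0.8, -0.4, 0], [-0.8, -0.4, 0], [-0.8, -0.4, 0], [-0.8, -0.4, 0], [-0.8, -0.4, 0], [-0.8, -0.4, 0], [-0.7, -0.4, 0], [-0.5, -0.3, 0], [-0.4, -0.123, 0], [-0.18, -0.05, 0], [0, 0, 0], [0, 0, 0], [0, 0, 0]]' --gripper '[-1, -1, -1, -1, -1, -1, -1, -1, -1, -1, -1, -1, -1, -1, -1, -1]'

```text
time_s: 25.6
ee_pos: [539.4, -21.5, 414.9]
eef_rot: [-0.706, 0.708, -0.0, -0.0]
ft_force: [0.5, 0.9, -2.3]
width: 20.8
```

```bash
python3 look.py 18 side 292 140 70; python3 look.py 18 top 320 205 70; python3 - <<'E'
from h import *
from scipy.optimize import least_squares
for n in("side","top"):
    W=pts(n,np.load(n+"18.npy")).reshape(-1,3)
    q=W[(np.hypot(W[:,0]-540,W[:,1]+20)<45)&(W[:,2]>168)&(W[:,2]<236)]
    if len(q)<20: print(n,len(q)); continue
    s=least_squares(lambda c:np.linalg.norm(q-c,axis=1)-38,[540,-20,204],loss="soft_l1",f_scale=.7)
    print(n,s.x.round(1),len(q),np.median(abs(s.fun)).round(2))
    q=W[(np.hypot(W[:,0]-540,W[:,1]+20)<45)&(W[:,2]>107)&(W[:,2]<147)]
    print("cup",np.percentile(q,[1,99],0).round(1).tolist(),len(q))
E
python3 plate.py side18.npy 88
```

```text
25.65 [539.49458387 -21.37277749 414.95251696] [-7.06390602e-01  7.07822167e-01 -5.92957798e-05 -3.05273418e-04] 20.72719002826057 [ 0.26374541 -0.54601155 -0.81676542]
grasp proj (np.float64(293.40458652575103), np.float64(120.34953746036142))
25.7 [539.55339173 -21.28575354 415.01477211] [-7.06429101e-01  7.07783779e-01 -7.92764401e-05 -2.03864543e-04] 20.685613777104912 [ 0.26581751  0.08640805 -1.19693097]
grasp proj (np.float64(326.7210079598566), np.float64(206.21464246283696))
side [537.  -20.7 203.3] 826 0.84
cup [[511.3, -43.3, 108.2], [565.3, 10.4, 144.5]] 564
top [540.6 -22.5 203. ] 197 0.55
plane slope [ 0.002 -0.   ] z 88.8 573
centre [537.7 -17.9] 30 rms 0.99 mean r 54.1Traceback (most recent call last):
  File "<stdin>", line 10, in <module>
    return _quantile_unchecked(
        a, q, axis, out, overwrite_input, method, keepdims, weights)
    return _ureduce(a,
                    func=_quantile_ureduce_func,
    ...<5 lines>...
                    overwrite_input=overwrite_input,
                    method=method)
    r = func(a, **kwargs)
    result = _quantile(arr,
                       quantiles=q,
    ...<2 lines>...
                       out=out,
                       weights=wgt)
    slices_having_nans = np.isnan(arr[-1, ...])
                                  ~~~^^^^^^^^^
IndexError: index -1 is out of bounds for axis 0 with size 0
```

View pics/side18.png

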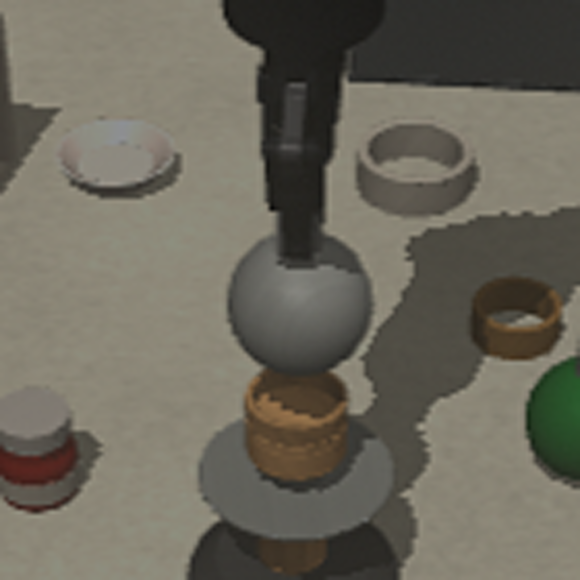

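View pics/top18.png

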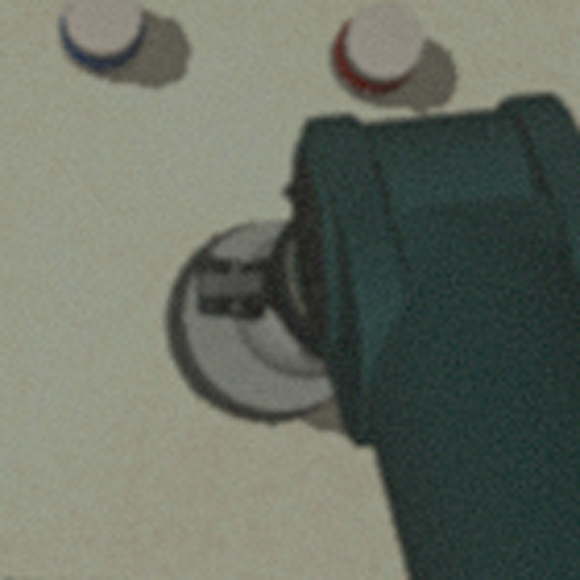

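The bauble hangs upright (side crop 300,303) right above the cup (296,415). I'll shift it 1 mm in x and y and lower it slowly.

step_arm --rotation '[[0, 0, 0], [0, 0, 0], [0, 0, 0], [0, 0, 0], [0, 0, 0], [0, 0, 0], [0, 0, 0]]' --xyz '[[-0.033, -0.033, 0.2], [0, 0, 0.3], [0, 0, 0.25], [0, 0, 0.13], [0, 0, 0.08], [0, 0, 0], [0, 0, 0]]' --gripper '[-1, -1, -1, -1, -1, -1, -1]'

```text
time_s: 26.4
ee_pos: [541.0, -19.3, 386.2]
eef_rot: [-0.707, 0.707, -0.0, 0.0]
ft_force: [0.3, -0.6, -0.9]
width: 21.1
```

```bash
cat > ball.py <<'E'
from h import *
import sys
from scipy.optimize import least_squares
z0=float(sys.argv[2])
for n in("side","top"):
    W=pts(n,np.load(n+sys.argv[1]+".npy")).reshape(-1,3)
    q=W[(np.hypot(W[:,0]-540,W[:,1]+20)<45)&(W[:,2]>z0-25)&(W[:,2]<z0+33)]
    if len(q)<20: print(n,len(q)); continue
    s=least_squares(lambda c:np.linalg.norm(q-c,axis=1)-38,[540,-20,z0],loss="soft_l1",f_scale=.7)
    print(n,s.x.round(1),len(q),np.median(abs(s.fun)).round(2))
E
python3 look.py 19 side 292 150 60;python3 look.py 19 top 320 205 60; python3 ball.py 19 176;python3 plate.py side19.npy 88
```

```text
26.45 [541.00434198 -19.26205208 386.38181435] [-7.07076479e-01  7.07137042e-01 -1.61692358e-04  1.74742899e-04] 21.01194220027812 [-0.46639524  0.00210533 -1.2932245 ]
grasp proj (np.float64(292.44858881319755), np.float64(132.21472540462645))
26.5 [541.0196975  -19.30752209 386.47804661] [-7.07033294e-01  7.07180180e-01 -2.31798951e-04  2.45187187e-04] 21.3892981574255 [ 0.51873473  0.75317355 -1.1274936 ]
grasp proj (np.float64(323.9185482379676), np.float64(206.4708434009014))
side [538.8 -18.5 174.7] 820 0.8
top [542.3 -20.2 174.2] 173 0.45
plane slope [ 0.001 -0.   ] z 89.0 524
centre [537.6 -18. ] 30 rms 1.18 mean r 53.9
```

View pics/side19.png

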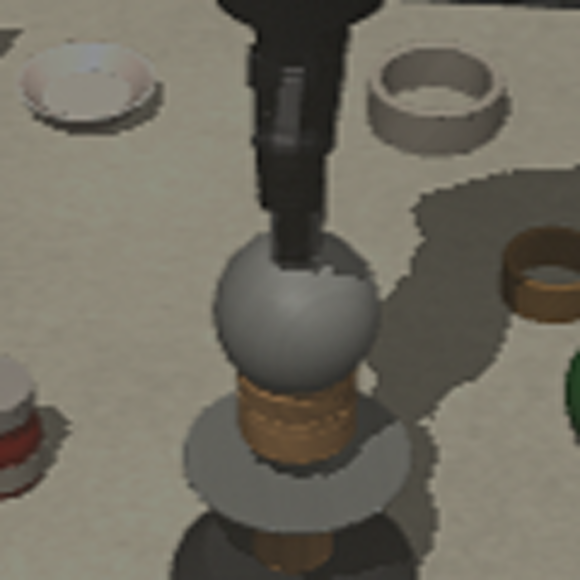

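step_arm --rotation '[[0, 0, 0], [0, 0, 0], [0, 0, 0], [0, 0, 0]]' --xyz '[[0, 0.02, 0.03], [0, 0, 0.03], [0, 0, 0.03], [0, 0, 0]]' --gripper '[-1, -1, -1, -1]'

```text
time_s: 26.9
ee_pos: [540.3, -19.4, 383.5]
eef_rot: [-0.707, 0.707, -0.0, 0.0]
ft_force: [-0.5, -0.0, -0.8]
width: 21.3
```

step_arm --rotation '[[0, 0, 0], [0, 0, 0], [0, 0, 0]]' --xyz '[[0, 0, 0.02], [0, 0, 0.02], [0, 0, 0]]' --gripper '[-1, -1, -1]'

```text
time_s: 27.2
ee_pos: [540.7, -19.3, 383.1]
eef_rot: [-0.707, 0.707, -0.001, 0.001]
ft_force: [-0.3, -0.3, 5.8]
width: 21.0
```

step_arm --rotation '[[0, 0, 0], [0, 0, 0], [0, 0, 0], [0, 0, 0], [0, 0, 0]]' --xyz '[[0, 0, 0], [0, 0, 0], [0, 0, 0], [0, 0, 0], [0, 0, 0]]' --gripper '[-0.4, 0, 1, 1, 1]'

```text
time_s: 27.7
ee_pos: [540.2, -19.3, 382.1]
eef_rot: [-0.707, 0.707, 0.0, -0.0]
ft_force: [1.0, -0.1, 0.4]
width: 81.8
```

```bash
python3 look.py 20 side 292 150 60;python3 look.py 20 top 320 205 60; python3 ball.py 20 172;python3 plate.py side20.npy 88
```

```text
27.75 [540.22394802 -19.31490018 382.16381812] [-7.07049159e-01  7.07164391e-01  7.47979929e-05 -7.40859578e-05] 85.11887360503195 [-0.04081602  0.51732459  0.11370179]
grasp proj (np.float64(292.8000928223202), np.float64(133.85529665977236))
27.8 [540.23799683 -19.30261342 382.20334153] [-7.07052670e-01  7.07160884e-01  5.42281318e-05 -4.72028877e-05] 85.38965922109585 [ 0.32248286  0.600893   -0.22358575]
grasp proj (np.float64(323.6647600236125), np.float64(206.99395949175536))
side [538.1 -19.8 171.9] 759 0.81
top [541.7 -21.2 171.2] 141 0.51
plane slope [-0.002 -0.003] z 88.7 550
centre [538.1 -18. ] 29 rms 0.98 mean r 54.0
```

View pics/side20.png

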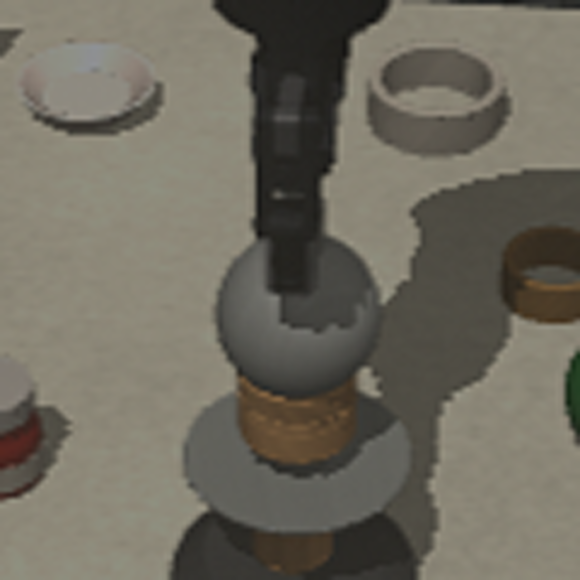

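The bauble sits in the cup and the fingers are open. I'll rise straight up and check.

step_arm --rotation '[[0, 0, 0], [0, 0, 0], [0, 0, 0], [0, 0, 0], [0, 0, 0], [0, 0, 0], [0, 0, 0], [0, 0, 0], [0, 0, 0], [0, 0, 0], [0, 0, 0], [0, 0, 0], [0, 0, 0]]' --xyz '[[0, 0, -0.3], [0, 0, -0.6], [0, 0, -0.8], [0, 0, -0.9], [0, 0, -0.8], [0.5, 0, -0.4], [1, 0, 0], [1, 0, 0], [1, 0, 0], [1, 0, 0], [0.5, 0, 0], [0, 0, 0], [0, 0, 0]]' --gripper '[1, 1, 1, 1, 1, 1, 1, 1, 1, 1, 1, 1, 1]'

```text
time_s: 29.1
ee_pos: [540.3, -168.1, 496.4]
eef_rot: [0.707, -0.707, -0.0, -0.0]
ft_force: [-0.2, 1.3, 0.5]
width: 85.4
```

```bash
python3 look.py 21 side 292 150 90;python3 look.py 21 top 320 205 90; python3 ball.py 21 172;python3 plate.py side21.npy 88;python3 plate.py top21.npy 88; python3 cmp.py side21.npy 539 -18 107,138,35; python3 cyl.py side21.npy 538 -19 213,231,25,11;python3 cyl.py top21.npy 541 -20 213,231,25,11;python3 cyl.py side21.npy 539 -19 30,70,30,20
python3 - <<'E'
from h import *
W=pts("side",np.load("side21.npy"));
for nm,u,v in(("A",210,226),("B",230,178)):
    w=W[v-16:v+17,u-16:u+17].reshape(-1,3); q=w[(w[:,2]>50)&(w[:,2]<70)]; print(nm,((np.percentile(q,2,0)+np.percentile(q,98,0))/2).round(1))
E
```

```text
29.15 [ 540.47456355 -167.41424104  496.34134867] [ 7.07895654e-01 -7.06316686e-01 -4.86888517e-04 -4.95033405e-04] 85.45558355217096 [0.38865047 0.49089836 0.70968437]
grasp proj (np.float64(299.52969081915955), np.float64(49.73285919934989))
29.2 [ 540.51290424 -167.16755022  496.34057647] [ 7.08145253e-01 -7.06066510e-01 -4.37383763e-04 -4.39443159e-04] 85.63204429976025 [ 0.51213223  0.30335457 -0.10986703]
grasp proj (np.float64(413.6685084392683), np.float64(201.76253067953417))
side [538.1 -19.7 171.5] 797 0.78
top [541.1 -21.  170.4] 762 0.58
plane slope [0.002 0.004] z 88.7 538
centre [537.9 -17.6] 29 rms 1.25 mean r 54.1
plane slope [0.005 0.   ] z 87.7 418
centre [541.3 -20.5] 35 rms 0.69 mean r 54.1
107,138,35 259 xmid 538.2 xext 54.6 y [-15.6  10.8] z [107.4 137.8]
213,231,25,11 74 [538.07 -20.29] rms 1.27
213,231,25,11 28 [541.41 -22.2 ] rms 2.26
30,70,30,20 93 [539.61 -19.83] rms 1.6
A [717.5  81.4  56.7]
B [701.1 -84.5  57.1]
```

View pics/side21.png

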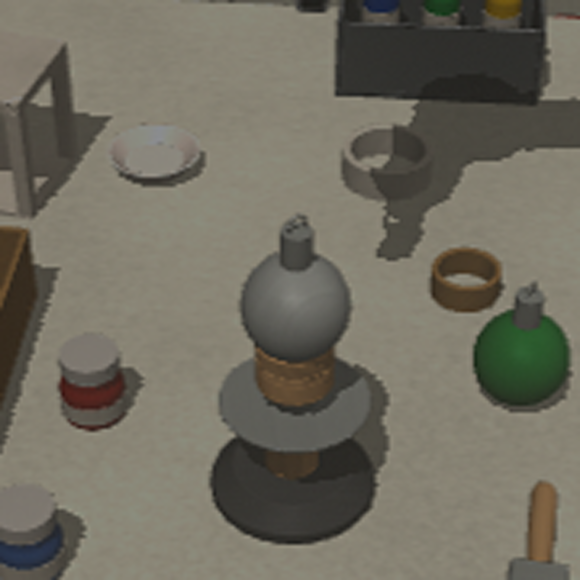

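View pics/top21.png

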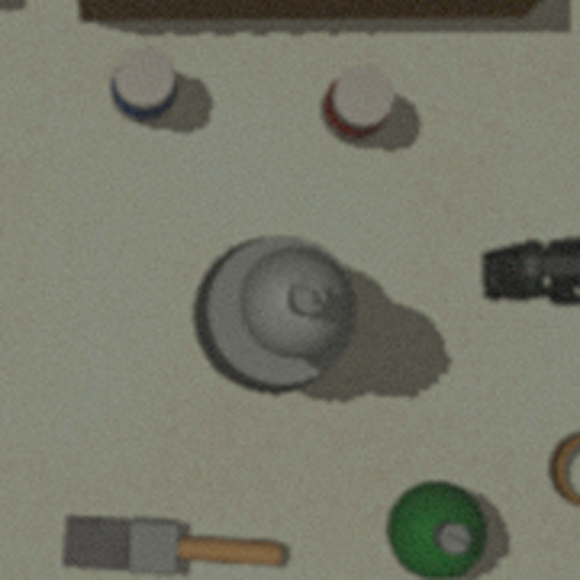

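The stack is complete, with the bauble upright in the cup (side crop 296,305), and the jars haven't moved. I'm handing in.

```bash
python3 -c "
from station import robot
print(robot.finish_job())"
```

```text
the job is handed in; nothing more can be done
None
```

I stacked the sleeve, the drip plate (hub up) and the cradle cup (recess up) on the spindle. Then I lifted the silver bauble by its cap, lowered it into the cup and let go. The job was handed in at about 29 s, but it reports no verdict.

**Last checks, both cameras:**
- **Plate:** it lies level, with its disc top about 89 mm above the table, as it should when seated.
- **Bauble:** its ball centre is about 171 mm above the table (172 mm expected) and within about 2 mm of the axis of the stack. The cap points up to within about 2 degrees.
- **Contact force:** the bauble met the cup with about 7 N, well under the 35 N limit.
- **Clearance:** the gripper is open and away from everything.
- **Bystanders:** both jars are within 0.5 mm of where they were. I did not measure the gift box again, but the arm never went near it.

**Disagreement between the cameras:** the two views differed by about 4 mm in x and in y throughout, more than the stated 2 mm. I lined up parts mainly by comparing positions within one view and against the measured tool pose, which fitted each time. I judged the sleeve and cup fully down mainly from tool height and contact force.

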